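Unload the gauge soak chamber through its port

ROBOT

A 6-joint arm with a two-finger parallel gripper is mounted at the origin on the work surface. World frame = base frame: x ahead of the robot, y to its left, z up, the work surface at z = 0. Lengths are in m, angles in rad, forces in N, time in s.
With the tool pointing down it reaches from about 0.3 to 0.875 m from the base axis. Payload 6.4 kg.
Tool frame: the origin (TCP) lies on the centre line of the jaws, within the pads' length; the fingertips stand 11 mm ahead of it and the grasp point (between the pads) lies 8 mm behind it (arm.nose_length is the z of the fingertips in the tool frame, in m); z points along the fingers, y is the direction in which the jaws open and shut (so a half turn about z gives the same grasp; the last joint's range is limited). The gripper opens to 88 mm and grips with 3 to 60 N. Pads are 18 mm wide; open, the fingers measure 123 mm over their backs; the gripper's body (75 mm by 187 mm) begins 45 mm behind the grasp point.
Start: joints at [0.957, 0.181, 1.607, -0, 1.354, -0.206], TCP at [0.228, 0.528, 0.25] pointing down, gripper open.
Joint ranges: [-2.99, 2.99], [-0.89, 2.07], [0.3, 2.58], [-1.14, 4.28], [0, 2.63], [-3.12, 3.12]. Speed limits (rad/s): [2.57, 2.57, 3.01, 3.14, 3.14, 3.14].

INTERFACE

Orientations are given as a unit quaternion [w, x, y, z].
In Python, from station import arm, vision gives the robot as it stands. The module is installed in compiled form; this text tells all that it offers.
- The arm moves only by the tool play_rows, never from a script. Its argument "steps" is a list of rows, each a list of 5 numbers: the shift along the tool's x, y, z in cm, then the turn about the tool's z in degrees, then the opening, from 0 (shut) to 1 (fully open). In form: [[dx, dy, dz, roll, hand], ...]. A call has 1 to 10 rows; each row shifts and turns the commanded pose from where the row before left it, along the tool's axes as they then stand; what a row does not reach is not made up. A row lasts 1/10 s, in which the tool goes at most 50 mm and 8.59 degrees, less where a joint would pass 70% of its speed; a pose out of reach is approached as far as the arm can. A call with a gripper value outside its range is refused whole. The fingers move at their own pace and stop on an object; "squeeze" is the grip in N (left out, the last holds). Time passes only in rows, so rows that do not move let the fingers close. It gives the time, the measured TCP pose, the force and the opening at its end, in the units of the state.
- arm.sense(): the state, without advancing time (a new reading comes with each control period).
- vision.read_camera(name): name is "scene" or "top"; returns the picture (400x640x3 uint8, red, green, blue); there is no depth.
- vision.camera_params(name): a dict with "fov_y" (degrees; the focal length in pixels is half the picture's height over the tangent of half this angle, whatever the lens; pixels are square), "cx", "cy" (the principal point, pixels), "D" ([k1, k2, p1, p2, k3] as OpenCV has them; the pictures are not rectified), "xyz" and "attitude" of the camera in the world. Camera axes: x right, y down, z forward; pixel columns grow to the right and rows downward; lengths in m; the calibration is good to about 2 mm. A picture is of the moment at which its call begins. camera_params takes no time and is no camera call.
- arm.finish_job(): hands the job in, once; it reports no verdict.
The state is a dict: "clock": time; "joint_pos": joint angles; "qvel": joint speeds; "joint_torque": joint torques, N m; "tcp_pos": TCP position; "tcp_rot": TCP orientation; "wrist_force": force on the tool from outside, world axes, zero at the start; "torque": the same for the moment, N m; "finger_gap": finger opening in m.
Only numpy, scipy, OpenCV 4.12 (cv2) and the standard library are available. Lean on these libraries where they do the work, as an engineer would, in place of code of your own. Each camera call takes 0.05 s, during which the arm holds its last target.

TASK

The master gauges in the clear chamber (two or three this time) have soaked to temperature: take the round cover off the port in the roof and lay it flat on the round cork mat, then lift every gauge out through the port and stand it upright in the shallow wooden tray, without dropping or tipping any. Only one pedestal is under the port at a time: to bring up another, lift the spring-loaded index ring on the roof arm, swing it to the next notch and let it drop in. When all gauges are in the tray, leave the turntable locked in the notch it started in and the cover lying flat over the port so that it closes it, and do not disturb the other things on the bench.

Things in the scene. Friction and masses are not known exactly. Their poses are not given: they have to be found in the camera images.
- chamber: The fixed clear-walled chamber, 156 mm high. Origin on the turntable's vertical axis at bench level, z up; walls at x = -170 and +145, y = -145 and +145 mm. Roof clear, 6 mm thick. On the roof a steel rail (10 mm high, 26 mm wide, at 90 mm radius) has notches at -60, 0 and +60 degrees (angles here run from the chamber's +x towards +y). Loose gauges stand inside.
- port (a point): Centre of the round port (110 mm in diameter, aluminium rim) in the chamber roof, at the roof's top face, at x = -105 mm, y = 0 in the chamber's frame. A gauge on the pedestal beneath it has its top 12 mm below this face.
- turntable (a joint): Turntable angle (rad), with the arm on the roof; anticlockwise from above is positive. Starts at 0; notches at 0, 1.047, 2.094 (its whole range). Its three pedestals (62 mm across, tops 52 mm above the bench, 105 mm from the axis) are at 180, 120 and 60 degrees plus this angle in the chamber's frame: at 0, 1.047, 2.094 the 1st, 2nd, 3rd is under the port (180 degrees).
- index_ring (a joint): Lift (m) of the spring index ring and its pin: 0 = fully down in a notch; about 0.008 = pin on top of the rail; 0.018 = end of travel. The spring presses it down with 4 to 8.5 N. Lifted 10 to 16 mm it is swung round with the arm (under 5 N) to turn the table; let go over the rail it rides on it and drops where it meets a notch (about 1 mm play).
- ring_grip (a point): Grip point of the index ring: an upright knurled steel cylinder 30 mm in diameter, 38 mm high (16 mm of it above this point, 22 mm below; 26 mm below is the top of the roof arm that carries it). It is 90 mm from the turntable's axis, at -60 degrees plus the turntable angle in the chamber's frame, 206 mm above the bench when down; the point moves with it.
- gauge_s: The slim steel master gauge: a cylinder 40 mm across and 56 mm high with a stem 26 mm across and 36 mm high on top (92 mm in all). Origin at the centre of its underside, z up. At first it stands loose on one of the pedestals in the chamber, underside 52 mm above the bench; None if absent.
- gauge_m: The middle-sized steel master gauge: a cylinder 48 mm across and 56 mm high with a stem 26 mm across and 36 mm high on top (92 mm in all). Origin at the centre of its underside, z up. At first it stands loose on one of the pedestals in the chamber, underside 52 mm above the bench; None if absent.
- gauge_l: The thick steel master gauge: a cylinder 56 mm across and 56 mm high with a stem 26 mm across and 36 mm high on top (92 mm in all). Origin at the centre of its underside, z up. At first it stands loose on one of the pedestals in the chamber, underside 52 mm above the bench; None if absent.
- cover: The loose port cover: a flat aluminium disc 134 mm in diameter and 6 mm thick with a black upright knob 26 mm in diameter and 36 mm high at its centre (42 mm in all). Origin at the centre of its underside, z up. At the start it lies over the port on the chamber roof. It may be knocked aside during the job.
- tray: The fixed shallow wooden tray, 270 x 110 mm and 18 mm high, walls 6 mm thick, floor 6 mm thick. Origin under its centre; x along its length, z up.
- mat: The fixed round cork mat, 160 mm in diameter and 4 mm thick, flat on the bench. Origin at the centre of its underside.
- vblock_a: A steel V-block, 60 x 50 x 48 mm, loose on the bench; not part of the job, leave it alone. Origin on its underside.
- vblock_b: Another steel V-block, 60 x 50 x 48 mm, loose on the bench; not part of the job, leave it alone. Origin on its underside.
- caliper: A dial caliper lying flat, 200 mm long, loose on the bench; not part of the job, leave it alone. Origin on its underside.
- insert_case: A red plastic case, 110 x 65 x 20 mm, loose on the bench; not part of the job, leave it alone. Origin on its underside.
- scriber: A blue pen-like scriber, 150 mm long, loose on the bench; not part of the job, leave it alone. Origin on its underside.
Not all that is in view belongs to the job. Several things have the shape of the cover; the one meant has the colours described above.

How it is judged:
By the outcome, as a careful person would: the job done as asked, in the order asked, and still so for the second after the job is handed in, with the robot touching nothing.
Of gauge_s, gauge_m, gauge_l only 2 to 3 are there at a start; the rules pass over those that are not, and their reading is None.
At some moment in a run one of cover may be knocked a few centimetres aside while the robot is not near it.
It also fails if it takes over 210 s, if anything falls off the work surface, if the arm or the gripper's body presses on something with over 40 N, if the wrist force passes 120 N, or if a joint passes its speed limit or range.

## Working session

There is one attempt and no reset: what is moved stays moved. The work goes in short steps, Python scripts to look and compute and a tool call to move; the robot and the scene stay as the last step left them, time stands still between calls to the robot, and variables do not carry over. Pictures are saved under pics/ and viewed, and the job is handed in when it is done.

Besides the shell and the picture viewer there is one more tool, called after ">>>" in YAML: its name, and indented under it one key for each argument. play_rows: Moves the arm, as the interface text tells. Its arguments: {"type":"object","properties":{"steps":{"type":"array"},"squeeze":{"type":"number"}},"required":["steps"]}

```bash
mkdir -p pics; ls; python3 - <<'E'
from station import arm, vision
import cv2
print(arm.sense(), arm.nose_length)
for n in("scene","top"):
    print(n,vision.camera_params(n))
    cv2.imwrite(f"pics/{n}0.png",vision.read_camera(n)[:,:,::-1])
E
```

```text
pics
{'clock': 0.0, 'joint_pos': array([ 9.56683538e-01,  1.81546621e-01,  1.60799027e+00, -1.20941212e-05,
        1.35382673e+00, -2.06289820e-01]), 'qvel': array([ 1.35511262e-03, -1.77950911e-03, -1.40005689e-05, -6.49430061e-04,
        1.08745321e-03, -1.00921862e-04]), 'joint_torque': array([-1.67290149e-03, -4.33861685e+01, -3.41855228e+01,  7.01322849e-02,
        3.85350105e-02, -1.08615018e-04]), 'tcp_pos': array([0.22772679, 0.52741478, 0.24881557]), 'tcp_rot': array([-3.47710767e-04,  2.02499957e-01,  9.79281871e-01, -8.14377984e-04]), 'wrist_force': array([-0.24590451,  0.13834613, -0.20662183]), 'torque': array([-0.00986188,  0.02261318, -0.0337883 ]), 'finger_gap': 0.08769944091190914} 0.011
scene {'fov_y': 46.18143889422496, 'cx': 323.88375404584787, 'cy': 194.9592647893109, 'D': array([-0.07347222,  0.        ,  0.        ,  0.        ,  0.        ]), 'xyz': array([0.98015677, 0.90949898, 0.96418642]), 'attitude': array([-0.10372994,  0.23136296,  0.86989635, -0.42307401])}
top {'fov_y': 54.45627510812366, 'cx': 319.1573571153986, 'cy': 193.39606296029885, 'D': array([-0.08439644,  0.        ,  0.        ,  0.        ,  0.        ]), 'xyz': array([0.2782712 , 0.01071234, 1.36045581]), 'attitude': array([-0.05106928,  0.71119375, -0.698173  ,  0.06441924])}
```

View pics/scene0.png

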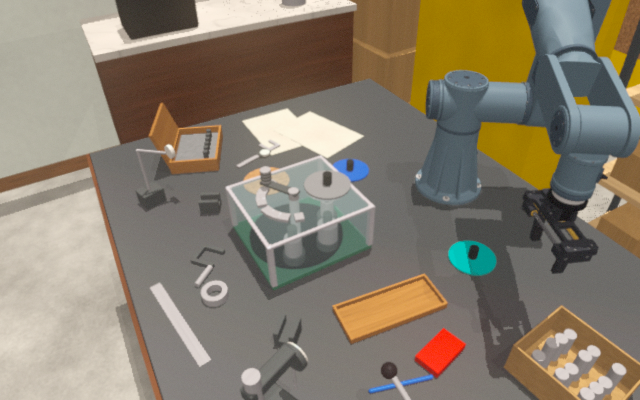

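View pics/top0.png

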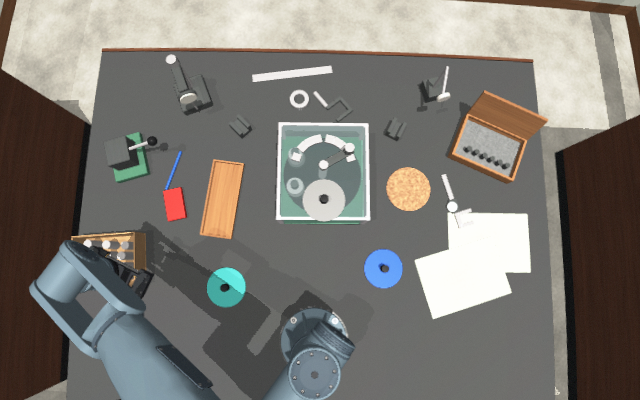

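The top picture shows three cover-shaped things: a grey disc with a black knob on the port at (323,200), a cyan one at (226,287) and a blue one at (384,268). The aluminium one on the port fits the description. The mat is at (408,189) and the tray at (222,199). I'll take close crops to check.

```bash
cat > h.py <<'E'
import numpy as np, cv2
from station import arm, vision
from scipy.spatial.transform import Rotation as R
def cam(n):
    p=vision.camera_params(n); f=200/np.tan(np.radians(p["fov_y"])/2)
    K=np.array([[f,0,p["cx"]],[0,f,p["cy"]],[0,0,1]])
    q=p["attitude"]; return K,p["D"],R.from_quat([q[1],q[2],q[3],q[0]]).as_matrix(),p["xyz"]
def p2w(n,px,z):
    K,D,M,t=cam(n); u=cv2.undistortPoints(np.array([px],float).reshape(-1,1,2),K,D)[:,0]
    d=np.c_[u,np.ones(len(u))]@M.T
    s=(z-t[2])/d[:,2]; return t+d*s[:,None]
def w2p(n,P):
    K,D,M,t=cam(n); P=np.atleast_2d(np.array(P,float))
    return cv2.projectPoints((P-t)@M,np.zeros(3),np.zeros(3),K,D)[0][:,0]
def shot(n,name,box=None,s=1):
    im=vision.read_camera(n)[:,:,::-1].copy()
    np.save("pics/last_%s.npy"%n,im)
    save(im,name,box,s); return im
def save(im,name,box=None,s=1):
    if box: im=im[box[1]:box[3],box[0]:box[2]]
    cv2.imwrite(f"pics/{name}.png",cv2.resize(im,None,fx=s,fy=s,interpolation=cv2.INTER_CUBIC))
E
python3 - <<'E'
from h import *
im=cv2.imread("pics/top0.png"); save(im,"c1",(265,110,385,230),5)
save(im,"c2",(190,140,310,250),5)
save(im,"c2b",(370,150,450,230),5)
im=cv2.imread("pics/scene0.png"); save(im,"c3",(215,145,385,295),4)
E
```

```text
(no output)
```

View pics/c1.png

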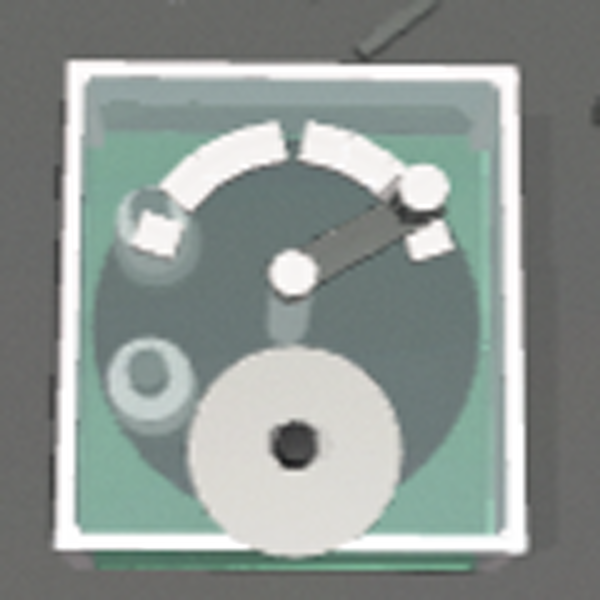

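View pics/c2.png

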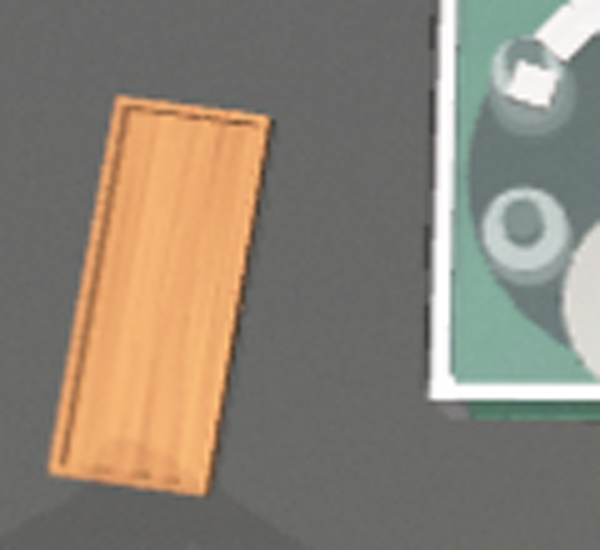

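View pics/c2b.png

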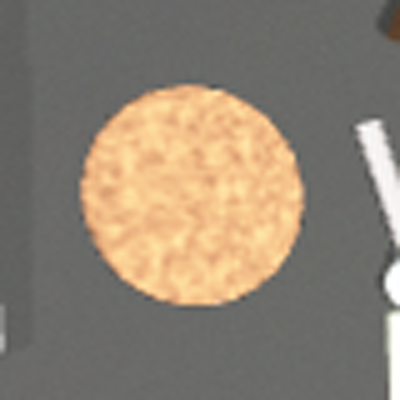

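View pics/c3.png

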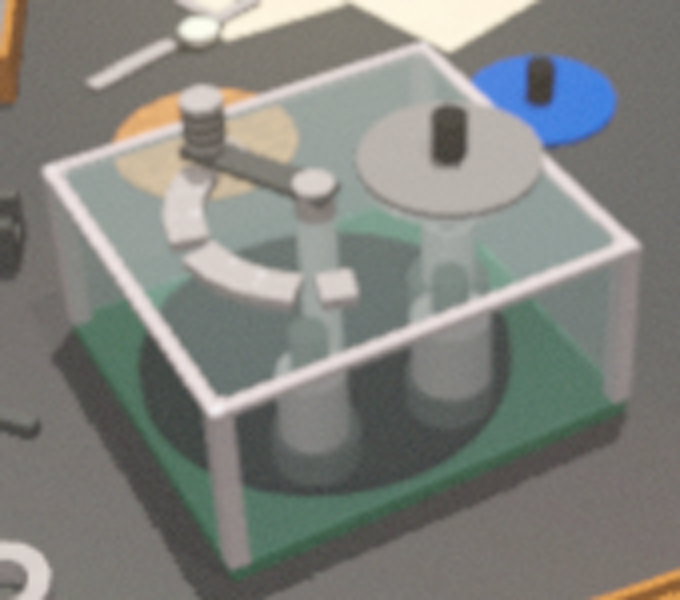

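```bash
cat >> h.py <<'E'
def rigid(local,world):
    l=np.array(local,float);w=np.array(world)[:,:2]
    lc,wc=l.mean(0),w.mean(0); a,b=l-lc,w-wc
    th=np.arctan2((a[:,0]*b[:,1]-a[:,1]*b[:,0]).sum(),(a*b).sum())
    c,s=np.cos(th),np.sin(th);M=np.array([[c,-s],[s,c]])
    t=wc-M@lc; return th,t,np.linalg.norm((l@M.T+t)-w,axis=1)
E
python3 - <<'E'
from h import *
c=np.array([(67,61),(519,66),(525,551),(55,549)])/5+[265,110]
w=p2w("top",c,.156); print(w)
th,t,r=rigid([(.145,.145),(.145,-.145),(-.170,-.145),(-.170,.145)],w); print("chamber",np.degrees(th),t,r)
M=np.array([[np.cos(th),-np.sin(th)],[np.sin(th),np.cos(th)]])
def C(x,y,z): return np.r_[M@[x,y]+t,z]
port=C(-.105,0,.156);print("port",port, "px",w2p("top",port),w2p("scene",port))
k=np.array([(294,446)])/5+[265,110]; print("cover knob top",p2w("top",k,.156+.042))
cv=np.array([(294,451)])/5+[265,110]; print("cover disc",p2w("top",cv,.162))
k=np.array([(423,188)])/5+[265,110]; print("ring top",p2w("top",k,.222), "exp",C(.045,-.0779,.206))
for a in(180,120,60):
    x,y=.105*np.cos(np.radians(a)),.105*np.sin(np.radians(a))
    for z in (.052,.108,.144): print(a,z,(w2p("top",C(x,y,z))[0]-[265,110])*5,(w2p("scene",C(x,y,z))[0]-[215,145])*4)
# tray outer corners
c=np.array([(117,95),(272,118),(207,496),(49,473)])/5+[190,140]
w=p2w("top",c,.018);th,t,r=rigid([(.135,.055),(.135,-.055),(-.135,-.055),(-.135,.055)],w);print("tray",np.degrees(th),t,r)
m=np.array([(192,195)])/5+[370,150];print("mat",p2w("top",m,.004))
E
```

```text
[[ 0.70862314  0.12574885  0.156     ]
 [ 0.71240177 -0.16838191  0.156     ]
 [ 0.395669   -0.17047685  0.156     ]
 [ 0.39146506  0.12213378  0.156     ]]
chamber 0.6372705263408612 [ 0.56453897 -0.022605  ] [0.00188708 0.00270896 0.00110608 0.00220243]
port [ 0.45954546 -0.02377284  0.156     ] px [[323.31982082 199.04127771]] [[326.84592939 184.64259673]]
cover knob top [[ 0.45276773 -0.0240306   0.198     ]]
cover disc [[ 0.45502012 -0.02515353  0.162     ]]
ring top [[ 0.6091697  -0.09938505  0.222     ]] exp [ 0.61040261 -0.09999968  0.206     ]
180 0.052 [286.87305221 467.89049999] [448.96453789 269.43525789]
180 0.108 [289.3226556  456.13327358] [448.13267392 211.03982363]
180 0.144 [291.01356662 448.01701918] [447.57418837 171.90465796]
120 0.052 [154.19262497 390.63253793] [449.79687816 366.18935959]
120 0.108 [150.87291033 375.58847403] [448.93809616 306.73605186]
120 0.144 [148.58314013 365.20873431] [448.35970543 266.76248282]
60 0.052 [156.61292173 241.41546293] [317.26807438 420.5396065 ]
60 0.108 [153.45768883 220.22399112] [312.62783671 360.76288697]
60 0.144 [151.28468392 205.62231203] [309.51408787 320.50230318]
tray -6.790934663912736 [0.47503569 0.32554354] [0.0015787  0.00134678 0.0007676  0.00046133]
mat [[ 0.5246935  -0.33207642  0.004     ]]
```

```bash
cat >> h.py <<'E'
def tri(pt,ps):
    from scipy.optimize import least_squares
    f=lambda P:np.r_[w2p("top",P)[0]-pt,w2p("scene",P)[0]-ps]
    r=least_squares(f,[.5,0,.15]); return r.x,r.fun
def go(x,y,z,yaw=None):
    "delta in tool axes cm, roll deg, to TCP target; yaw = world angle of jaw axis (tool y), deg"
    s=arm.sense();q=s["tcp_rot"];M=R.from_quat([q[1],q[2],q[3],q[0]]).as_matrix()
    d=M.T@(np.array([x,y,z])-s["tcp_pos"])*100
    cur=np.degrees(np.arctan2(M[1,1],M[0,1]))
    out="tcp %s jaw %.1f tilt %.2f j6 %.2f t %.1f gap %.1f F %s | d cm %s"%(s["tcp_pos"].round(4),cur,np.degrees(np.arccos(-M[2,2])),s["joint_pos"][5],s["clock"],s["finger_gap"]*1e3,s["wrist_force"].round(1),d.round(2))
    if yaw is not None:
        dy=(yaw-cur+90)%180-90
        out+=" roll %.1f"%(-dy)
    print(out)
E
python3 - <<'E'
from h import *
print(tri(np.array([294,446])/5+[265,110],np.array([449,107])/4+[215,145]))
print(p2w("scene",[np.array([449,107])/4+[215,145]],.198))
print("disc",p2w("scene",[np.array([449,160])/4+[215,145]],.162))
print("ring",tri(np.array([423,188])/5+[265,110],np.array([202,94])/4+[215,145]),p2w("scene",[np.array([202,94])/4+[215,145]],.222))
go(.455,-.024,.30,90)
E
```

```text
(array([ 0.45461836, -0.02531631,  0.19807773]), array([ 0.43461346, -0.60031071,  0.67853446,  0.1102523 ]))
[[ 0.45594133 -0.0268426   0.198     ]]
disc [[ 0.46325446 -0.01480535  0.162     ]]
ring (array([ 0.61013907, -0.09982433,  0.22017764]), array([ 0.08656304, -0.13739247,  0.14316911,  0.03585448])) [[ 0.61131739 -0.09771332  0.222     ]]
tcp [0.2278 0.5275 0.2489] jaw 66.6 tilt 0.09 j6 -0.21 t 0.1 gap 88.1 F [ 0.7 -0.3 -0.2] | d cm [-42.73 -41.62  -5.06] roll -23.4
```

>>> play_rows:
  steps:
    - [0,0,-1.7,-7.8,1]
    - [0,0,-1.7,-7.8,1]
    - [0,0,-1.7,-7.8,1]
    - [0,0,0,0,1]
  squeeze: 25

```text
clock: 0.5
tcp_pos: [0.2286, 0.5287, 0.3029]
tcp_rot: [0.001, -0.001, 1.0, 0.002]
wrist_force: [-0.4, 0.3, 0.6]
finger_gap: 0.0881
```

```bash
python3 -c "
from h import *
go(.455,-.025,.30,90)"
```

```text
tcp [0.2286 0.5287 0.3029] jaw 90.1 tilt 0.22 j6 -0.62 t 0.5 gap 88.1 F [-0.4  0.3  0.6] | d cm [-22.54 -55.42   0.17] roll 0.1
```

>>> play_rows:
  steps:
    - [-1.5,-3.7,0,0,1]
    - [-1.5,-3.7,0,0,1]
    - [-1.5,-3.7,0,0,1]
    - [-1.5,-3.7,0,0,1]
    - [-1.5,-3.7,0,0,1]
    - [-1.5,-3.7,0,0,1]
    - [-1.5,-3.7,0,0,1]
    - [-1.5,-3.7,0,0,1]
    - [-1.5,-3.7,0,0,1]
    - [-1.5,-3.7,0,0,1]

```text
clock: 1.5
tcp_pos: [0.3781, 0.1564, 0.2996]
tcp_rot: [-0.0, 0.002, 1.0, -0.0]
wrist_force: [-0.5, 0.3, -0.0]
finger_gap: 0.0881
```

>>> play_rows:
  steps:
    - [-1.5,-3.7,0,0,1]
    - [-1.5,-3.7,0,0,1]
    - [-1.5,-3.7,0,0,1]
    - [-1.5,-3.7,0,0,1]
    - [-1.5,-3.6,0,0,1]
    - [0,0,0,0,1]
    - [0,0,0,0,1]

```text
clock: 2.2
tcp_pos: [0.4529, -0.0263, 0.2994]
tcp_rot: [-0.001, 0.002, 1.0, 0.001]
wrist_force: [-0.1, 0.5, 0.5]
finger_gap: 0.0881
```

```bash
python3 -c "
from h import *
go(.455,-.025,.173,90)
shot('scene','s1',(215,60,415,260),4)
shot('top','t1',(265,110,385,230),5)"
```

```text
tcp [ 0.4529 -0.0263  0.2994] jaw 89.8 tilt 0.14 j6 -1.89 t 2.2 gap 88.1 F [-0.1  0.5  0.5] | d cm [-0.24  0.12 12.64] roll -0.2
```

View pics/s1.png

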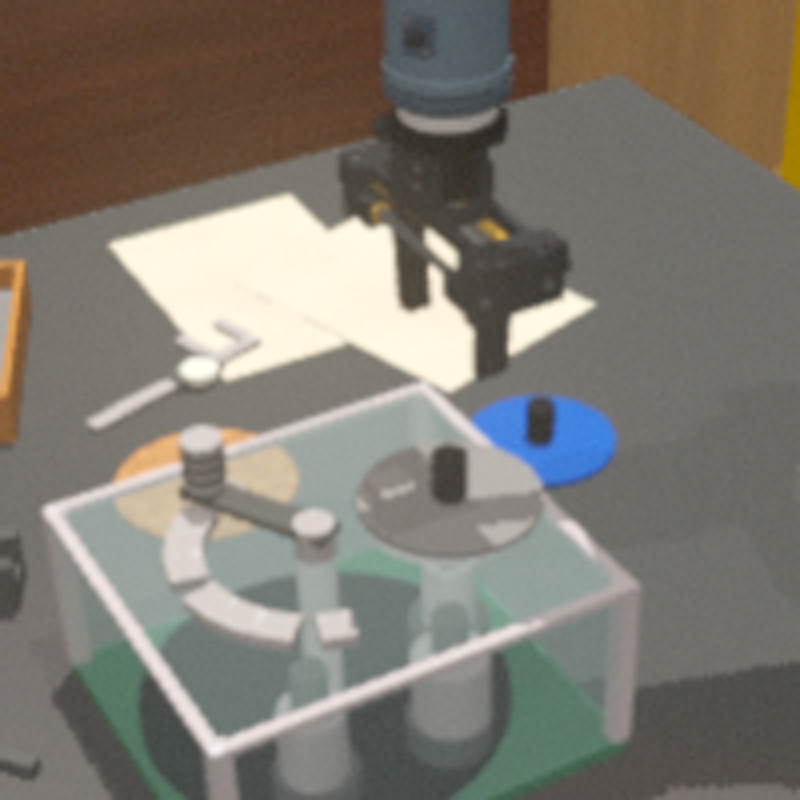

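The gripper is above the grey cover: the black knob is at (449,475) in the crop, clearly apart from the blue disc. I'll descend on the knob.

>>> play_rows:
  steps:
    - [-0.1,0.1,2.5,0,1]
    - [-0.1,0,2.5,0,1]
    - [0,0,2.5,0,1]
    - [0,0,2.5,0,1]
    - [0,0,1.2,0,1]
    - [0,0,0.8,0,1]
    - [0,0,0,0,1]

```text
clock: 3.0
tcp_pos: [0.455, -0.0243, 0.1803]
tcp_rot: [-0.0, -0.001, 1.0, 0.0]
wrist_force: [0.0, -0.6, 0.9]
finger_gap: 0.0878
```

>>> play_rows:
  steps:
    - [0,0,0,0,0]
    - [0,0,0,0,0]
    - [0,0,0,0,0]
    - [0,0,0,0,0]
    - [0,0,0,0,0]
    - [0,0,0,0,0]
    - [0,0,0,0,0]
  squeeze: 30

```text
clock: 3.7
tcp_pos: [0.4554, -0.025, 0.1807]
tcp_rot: [-0.0, -0.0, 1.0, -0.0]
wrist_force: [0.0, -0.1, -0.8]
finger_gap: 0.0343
```

>>> play_rows:
  steps:
    - [0,0,0,0,0]
    - [0,0,0,0,0]
    - [0,0,-0.5,0,0]
    - [0,0,-1,0,0]
    - [0,0,-2,0,0]
    - [0,0,-2,0,0]
    - [0,0,-2,0,0]
    - [0,0,-2,0,0]

```text
clock: 4.5
tcp_pos: [0.4553, -0.0251, 0.2772]
tcp_rot: [0.0, -0.0, 1.0, -0.0]
wrist_force: [-0.7, 0.5, -2.8]
finger_gap: 0.0253
```

```bash
python3 -c "
from h import *
go(.525,-.332,.28,90)
shot('scene','s2',(215,60,415,260),4)
shot('top','t2',(265,110,385,230),5)"
```

```text
tcp [ 0.4553 -0.0251  0.2772] jaw 90.0 tilt 0.03 j6 -1.89 t 4.5 gap 25.3 F [-0.7  0.5 -2.8] | d cm [ -6.96 -30.7   -0.27] roll 0.0
```

View pics/s2.png

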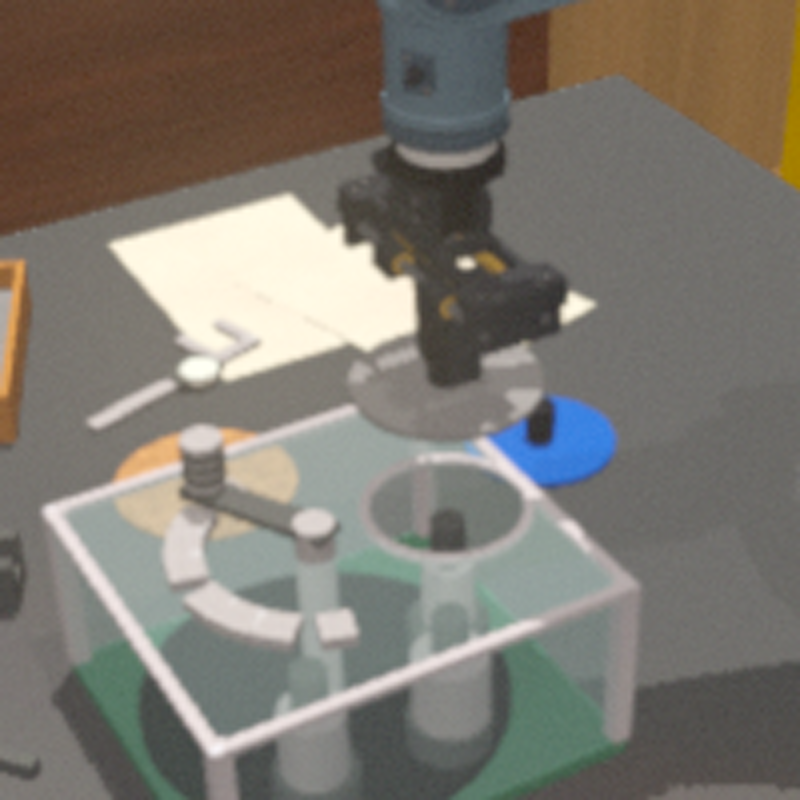

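All three gauges are there: a stem is visible under the port at (447,525), and two more stand on the other pedestals. The cover is in the hand.

>>> play_rows:
  steps:
    - [-0.7,-3,0,0,0]
    - [-0.7,-3.1,0,0,0]
    - [-0.7,-3.1,0,0,0]
    - [-0.7,-3.1,0,0,0]
    - [-0.7,-3.1,0,0,0]
    - [-0.7,-3.1,0,0,0]
    - [-0.7,-3.1,0,0,0]
    - [-0.7,-3.1,0,0,0]
    - [-0.7,-3.0,0,0,0]
    - [-0.7,-3.0,0,0,0]

```text
clock: 5.6
tcp_pos: [0.5252, -0.333, 0.2743]
tcp_rot: [-0.001, -0.0, 1.0, 0.001]
wrist_force: [0.2, -0.7, -2.3]
finger_gap: 0.0253
```

>>> play_rows:
  steps:
    - [0,0,3,0,0]
    - [0,0,3,0,0]
    - [0,0,3,0,0]
    - [0,0,3,0,0]
    - [0,0,3,0,0]
    - [0,0,3,0,0]
    - [0,0,3,0,0]
    - [0,0,1.5,0,0]
    - [0,0,0,0,0]

```text
clock: 6.5
tcp_pos: [0.5236, -0.3303, 0.0474]
tcp_rot: [-0.002, -0.0, 1.0, 0.002]
wrist_force: [-0.3, -0.0, -2.6]
finger_gap: 0.0247
```

```bash
python3 -c "
from h import *
go(.525,-.332,.0295,90)
shot('top','t3',(350,140,470,240),5)"
```

```text
tcp [ 0.5236 -0.3303  0.0474] jaw 90.0 tilt 0.36 j6 -2.33 t 6.5 gap 24.7 F [-0.3 -0.  -2.6] | d cm [-0.15 -0.18  1.79] roll 0.0
```

View pics/t3.png

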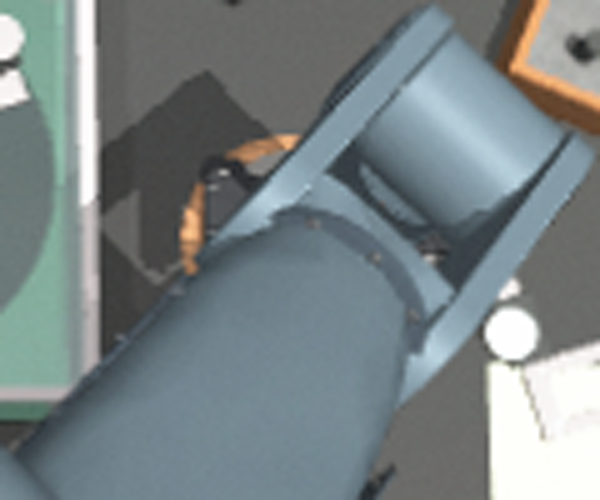

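The arm hides most of the mat, but the visible rim matches. I'll lower the last 18 mm gently.

>>> play_rows:
  steps:
    - [-0.1,-0.1,0.8,0,0]
    - [0,-0.1,0.6,0,0]
    - [0,0,0.3,0,0]
    - [0,0,0.1,0,0]
    - [0,0,0,0,0]
    - [0,0,0,0,0]

```text
clock: 7.15
tcp_pos: [0.5267, -0.3341, 0.033]
tcp_rot: [0.0, -0.0, 1.0, -0.0]
wrist_force: [-1.0, 0.1, -1.9]
finger_gap: 0.0251
```

>>> play_rows:
  steps:
    - [0.1,0.1,0.2,0,0]
    - [0,0,0.1,0,0]
    - [0,0,0.1,0,0]
    - [0,0,0,0,0]

```text
clock: 7.55
tcp_pos: [0.5255, -0.3329, 0.0288]
tcp_rot: [-0.0, -0.0, 1.0, 0.0]
wrist_force: [-1.1, 0.3, -1.4]
finger_gap: 0.0254
```

>>> play_rows:
  steps:
    - [0,0,0,0,0.7]
    - [0,0,0,0,0.7]
    - [0,0,0,0,0.7]
    - [0,0,0,0,0.7]
    - [0,0,0,0,0.7]
    - [0,0,-1,0,0.7]
    - [0,0,-3,0,0.7]
    - [0,0,-4,0,0.7]
    - [0,0,-4,0,0.7]
    - [0,0,-4,0,0.7]

```text
clock: 8.55
tcp_pos: [0.5254, -0.3328, 0.1911]
tcp_rot: [0.0, -0.0, 1.0, -0.0]
wrist_force: [0.6, -0.5, 0.1]
finger_gap: 0.062
```

```bash
python3 -c "
from h import *
go(.455,-.024,.28,90)"
```

```text
tcp [ 0.5254 -0.3328  0.1911] jaw 90.0 tilt 0.03 j6 -2.33 t 8.6 gap 62.0 F [ 0.6 -0.5  0.1] | d cm [ 7.02 30.88 -8.9 ] roll 0.0
```

>>> play_rows:
  steps:
    - [0,0,-4.5,0,0.7]
    - [0,0,-4.5,0,0.7]
    - [0,0,0,0,0.7]

```text
clock: 8.85
tcp_pos: [0.5281, -0.3352, 0.2881]
tcp_rot: [0.005, -0.0, 1.0, -0.005]
wrist_force: [-0.5, -0.0, 0.7]
finger_gap: 0.0616
```

```bash
python3 -c "
from h import *
go(.455,-.024,.28,90)
shot('top','t4',(265,110,385,230),5)
shot('scene','s4',(215,60,415,260),4)"
```

```text
tcp [ 0.5281 -0.3352  0.2881] jaw 90.0 tilt 0.82 j6 -2.33 t 8.8 gap 61.6 F [-0.5 -0.   0.7] | d cm [ 7.29 31.13  0.43] roll 0.0
```

View pics/t4.png

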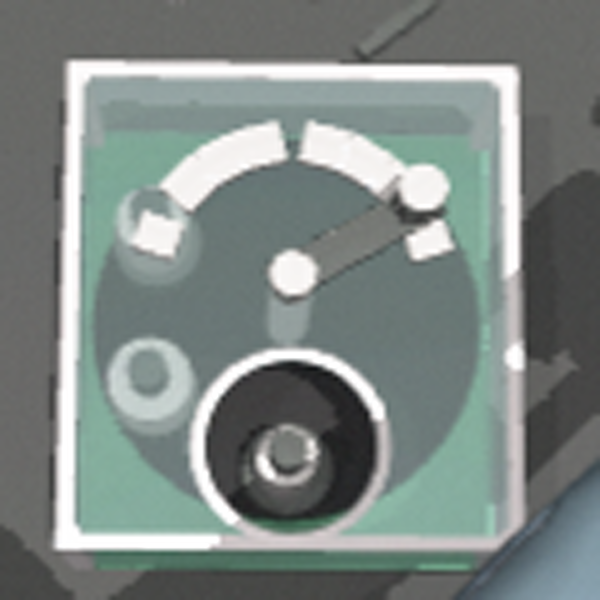

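View pics/s4.png

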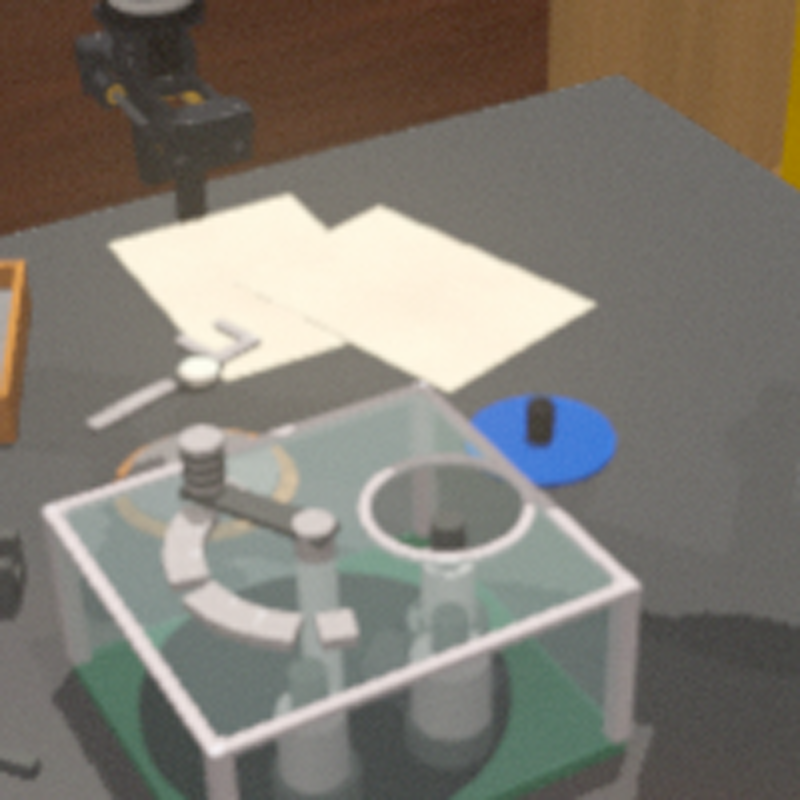

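The port is open and one gauge stands in it: its stem top is at about (292,450) in the top crop and (448,520) in the scene crop. The cover lies on the mat.

```bash
python3 - <<'E'
from h import *
a=np.array([292,450])/5+[265,110];b=np.array([448,521])/4+[215,60]
print(p2w("top",[a],.144),p2w("scene",[b],.144),tri(a,b))
print("rim",p2w("top",[np.array([290,443])/5+[265,110]],.158),p2w("scene",[np.array([446,507])/4+[215,60]],.158))
im=np.load("pics/last_top.npy");save(im,"c4",(300,175,350,225),12)
im=np.load("pics/last_scene.npy");save(im,"c5",(300,165,350,215),12)
E
```

```text
[[ 0.4582893  -0.02441652  0.144     ]] [[ 0.46455532 -0.01435862  0.144     ]] (array([ 0.45927206, -0.02445161,  0.13523905]), array([-0.06981576,  0.09603658, -0.10609892, -0.01696004]))
rim [[ 0.4606209  -0.02269326  0.158     ]] [[ 0.46657105 -0.01336414  0.158     ]]
```

View pics/c4.png

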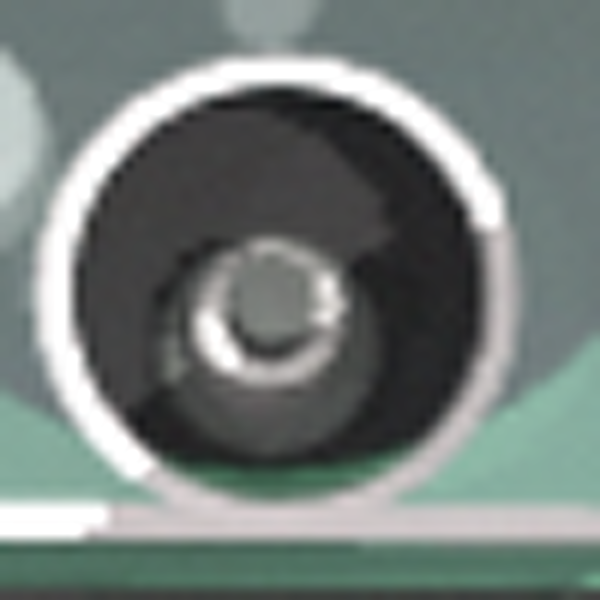

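View pics/c5.png

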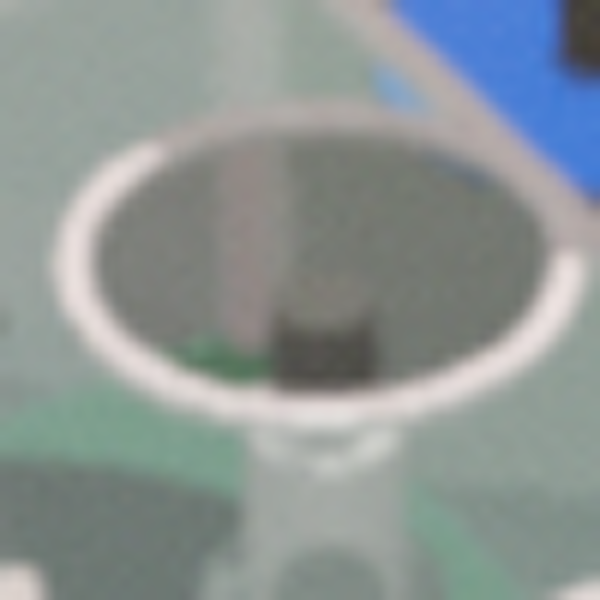

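```bash
python3 - <<'E'
from h import *
a=np.array([275,296])/12+[300,175];b=np.array([325,298])/12+[300,165]
print(p2w("top",[a],.144),p2w("scene",[b],.144),tri(a,b))
print("rim",p2w("top",[np.array([277,288])/12+[300,175]],.156),p2w("scene",[np.array([320,260])/12+[300,165]],.156))
go(.458,-.024,.28,90)
E
```

```text
[[ 0.45932516 -0.02287039  0.144     ]] [[ 0.46338878 -0.01592583  0.144     ]] (array([ 0.45989079, -0.02281574,  0.13809265]), array([-0.06993642,  0.09619879, -0.10627008, -0.01698495]))
rim [[ 0.45966156 -0.0230294   0.156     ]] [[ 0.46469644 -0.01575227  0.156     ]]
tcp [ 0.526  -0.3333  0.281 ] jaw 90.0 tilt 0.22 j6 -2.33 t 8.9 gap 62.1 F [-0.8  0.6 -0.7] | d cm [ 6.780e+00  3.094e+01 -1.000e-02] roll 0.0
```

>>> play_rows:
  steps:
    - [0.6,3.1,0,0,0.6]
    - [0.7,3.1,0,0,0.6]
    - [0.7,3.1,0,0,0.6]
    - [0.7,3.1,0,0,0.6]
    - [0.7,3.1,0,0,0.6]
    - [0.7,3.1,0,0,0.6]
    - [0.7,3.1,0,0,0.6]
    - [0.7,3.1,0,0,0.6]
    - [0.7,3.1,0,0,0.6]
    - [0.5,3.1,0,0,0.6]

```text
clock: 9.95
tcp_pos: [0.4567, -0.0215, 0.2768]
tcp_rot: [-0.002, -0.0, 1.0, 0.001]
wrist_force: [0.5, 0.7, -0.6]
finger_gap: 0.0531
```

>>> play_rows:
  steps:
    - [0,0,2.5,0,0.6]
    - [0,0,2.5,0,0.6]
    - [0,0,2,0,0.6]
    - [0,0,1,0,0.6]
    - [0,0,0,0,0.6]
    - [0,0,0,0,0.6]

```text
clock: 10.55
tcp_pos: [0.4583, -0.023, 0.1988]
tcp_rot: [-0.0, -0.0, 1.0, 0.0]
wrist_force: [-0.4, 0.3, -0.4]
finger_gap: 0.0533
```

```bash
python3 -c "
from h import *
go(.459,-.0235,.124,90)
shot('scene','s5',(265,80,415,230),5)"
```

```text
tcp [ 0.4583 -0.023   0.1988] jaw 90.0 tilt 0.04 j6 -1.88 t 10.6 gap 53.3 F [-0.4  0.3 -0.4] | d cm [-0.07 -0.05  7.48] roll 0.0
```

View pics/s5.png

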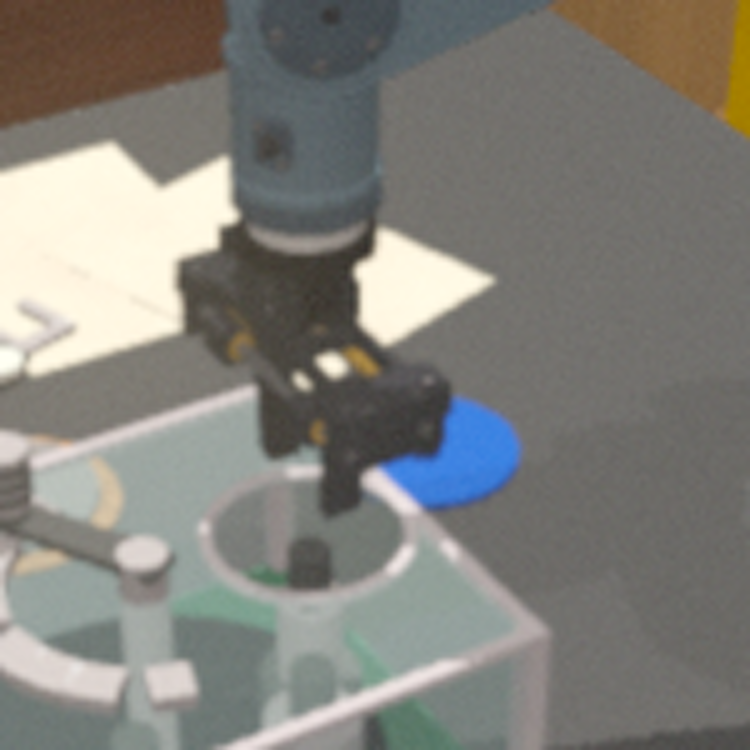

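The fingers are over the port opening, with the stem below at (310,560). I'll go down in slow steps.

>>> play_rows:
  steps:
    - [0,0,1.5,0,0.6]
    - [0,0,1.5,0,0.6]
    - [0,0,1.2,0,0.6]
    - [0,0,0.6,0,0.6]
    - [0,0,0,0,0.6]

```text
clock: 11.1
tcp_pos: [0.4581, -0.023, 0.1503]
tcp_rot: [-0.0, -0.0, 1.0, 0.0]
wrist_force: [0.4, 0.7, -0.2]
finger_gap: 0.0528
```

>>> play_rows:
  steps:
    - [-0.1,0,0.8,0,0.6]
    - [0,0,0.8,0,0.6]
    - [0,0,0.6,0,0.6]
    - [0,0,0.4,0,0.6]
    - [0,0,0,0,0.6]

```text
clock: 11.6
tcp_pos: [0.4589, -0.0229, 0.124]
tcp_rot: [-0.001, -0.0, 1.0, 0.0]
wrist_force: [0.7, 0.6, 0.2]
finger_gap: 0.0532
```

>>> play_rows:
  steps:
    - [0,0,0,0,0]
    - [0,0,0,0,0]
    - [0,0,0,0,0]
    - [0,0,0,0,0]
    - [0,0,0,0,0]
    - [0,0,0,0,0]
  squeeze: 30

```text
clock: 12.2
tcp_pos: [0.4595, -0.023, 0.1249]
tcp_rot: [0.0, -0.0, 1.0, -0.0]
wrist_force: [0.7, 0.9, 1.0]
finger_gap: 0.025
```

>>> play_rows:
  steps:
    - [0,0,0,0,0]
    - [0,0,-0.3,0,0]
    - [0,0,-0.5,0,0]
    - [0,0,-0.8,0,0]
    - [0,0,-1,0,0]
    - [0,0,-1,0,0]
    - [0,0,-1,0,0]
    - [0,0,0,0,0]
  squeeze: 50

```text
clock: 13.0
tcp_pos: [0.4606, -0.0234, 0.1727]
tcp_rot: [0.002, -0.0, 1.0, -0.001]
wrist_force: [0.3, 0.5, -3.0]
finger_gap: 0.0251
```

```bash
python3 -c "
from h import *
go(.459,-.0235,.29,90)
shot('scene','s6',(265,80,415,230),5)"
```

```text
tcp [ 0.4606 -0.0234  0.1727] jaw 90.0 tilt 0.21 j6 -1.88 t 13.0 gap 25.1 F [ 0.3  0.5 -3. ] | d cm [  0.12  -0.03 -11.73] roll 0.0
```

View pics/s6.png

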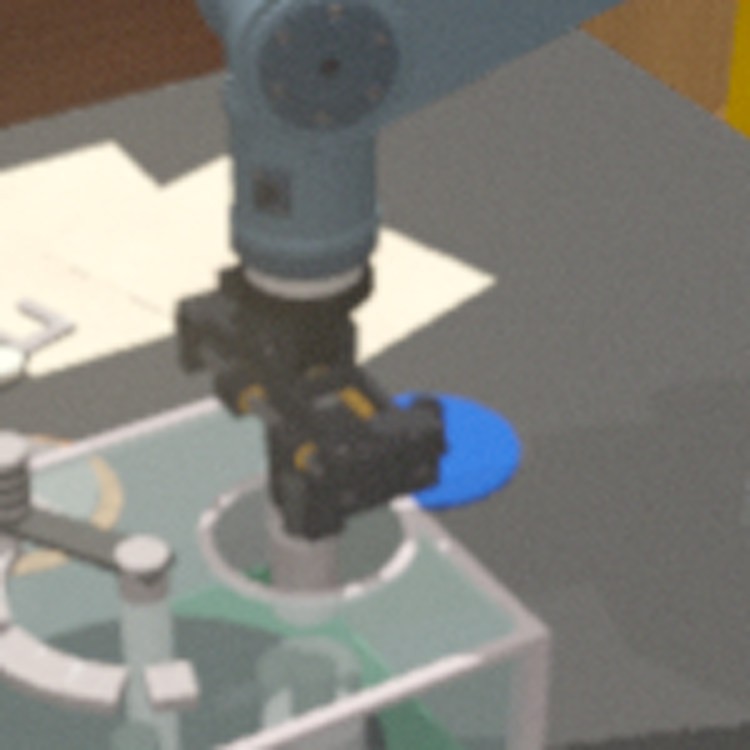

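The gauge is held and is coming up through the middle of the port.

>>> play_rows:
  steps:
    - [0.1,0,-1.2,0,0]
    - [0,0,-1.5,0,0]
    - [0,0,-1.5,0,0]
    - [0,0,-1.5,0,0]
    - [0,0,-1.5,0,0]
    - [0,0,-1.5,0,0]
    - [0,0,-1.3,0,0]
    - [0,0,-0.6,0,0]
    - [0,0,0,0,0]

```text
clock: 13.95
tcp_pos: [0.4587, -0.0231, 0.2776]
tcp_rot: [0.001, -0.0, 1.0, -0.0]
wrist_force: [-0.2, 0.7, -2.0]
finger_gap: 0.0247
```

```bash
python3 -c "
from h import *
go(.559,.3155,.27,90)
shot('scene','s7',(265,80,415,230),5)"
```

```text
tcp [ 0.4587 -0.0231  0.2776] jaw 90.0 tilt 0.09 j6 -1.88 t 13.9 gap 24.7 F [-0.2  0.7 -2. ] | d cm [-10.05  33.86   0.76] roll 0.0
```

View pics/s7.png

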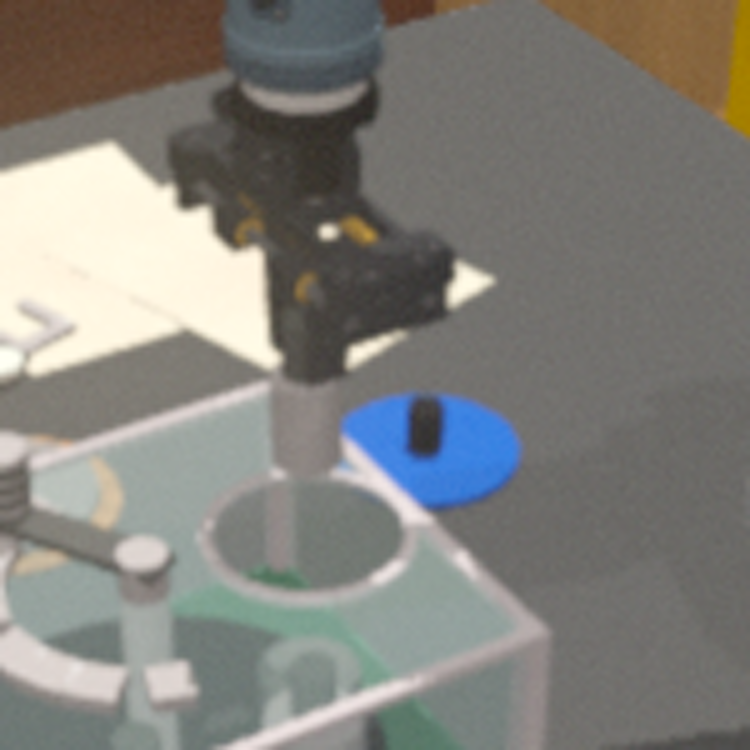

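>>> play_rows:
  steps:
    - [-0.5,2,0,0,0]
    - [-1,3.4,0,0,0]
    - [-1,3.4,0,0,0]
    - [-1,3.4,0,0,0]
    - [-1,3.4,0,0,0]
    - [-1,3.4,0,0,0]
    - [-1,3.4,0,0,0]
    - [-1,3.4,0,0,0]
    - [-1,3.4,0,0,0]
    - [-1,3.4,0,0,0]

```text
clock: 15.0
tcp_pos: [0.5528, 0.3044, 0.2751]
tcp_rot: [-0.001, -0.0, 1.0, -0.0]
wrist_force: [0.9, 0.2, -2.2]
finger_gap: 0.0247
```

>>> play_rows:
  steps:
    - [-0.5,1.3,0,0,0]
    - [0,0,2,0,0]
    - [0,0,3,0,0]
    - [0,0,3,0,0]
    - [0,0,3,0,0]
    - [0,0,3,0,0]
    - [0,0,2,0,0]
    - [0,0,1,0,0]
    - [0,0,0,0,0]
    - [0,0,0,0,0]

```text
clock: 16.0
tcp_pos: [0.5587, 0.316, 0.1074]
tcp_rot: [0.0, -0.0, 1.0, 0.0]
wrist_force: [-0.0, 0.5, -1.8]
finger_gap: 0.0251
```

```bash
python3 -c "
from h import *
go(.559,.3155,.080,90)
shot('scene','s8',(300,200,460,350),5)
shot('top','t8',(190,140,310,250),5)"
```

```text
tcp [0.5587 0.316  0.1074] jaw 90.0 tilt 0.04 j6 -1.24 t 16.0 gap 25.1 F [-0.   0.5 -1.8] | d cm [-0.03 -0.05  2.74] roll 0.0
```

View pics/s8.png

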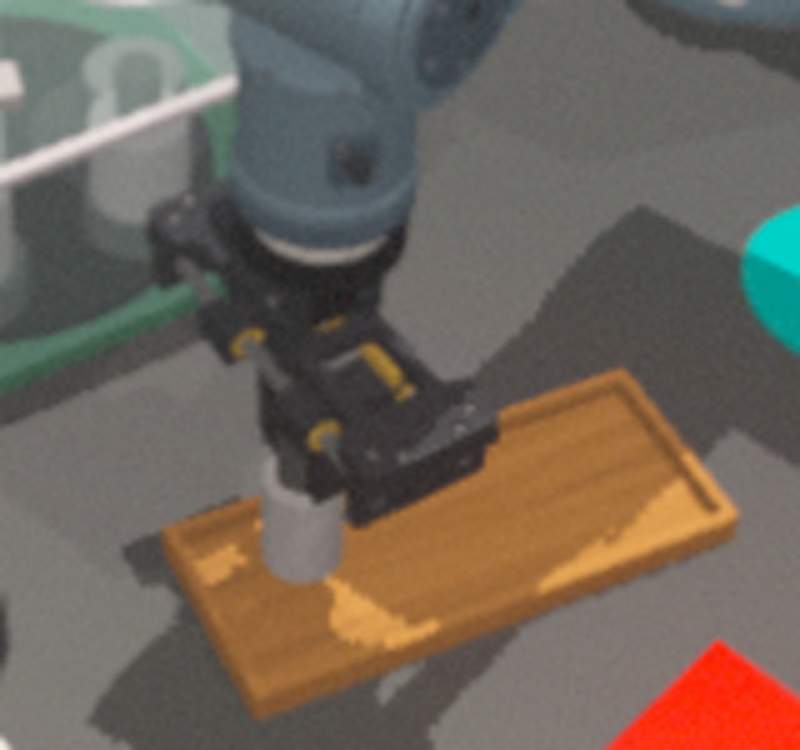

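View pics/t8.png

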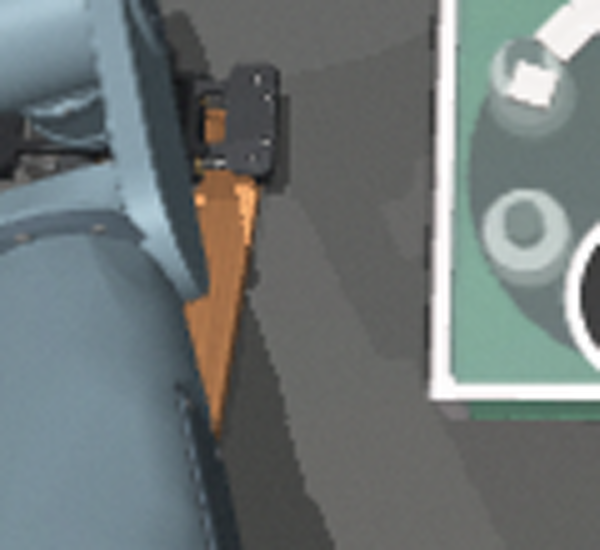

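The gauge hangs over the tray's far end, centred across its width. I'll lower it and release.

>>> play_rows:
  steps:
    - [0,0,1,0,0]
    - [0,0,0.8,0,0]
    - [0,0,0.4,0,0]
    - [0,0,0.2,0,0]
    - [0,0,0.1,0,0]
    - [0,0,0.1,0,0]
    - [0,0,0,0,0]

```text
clock: 16.8
tcp_pos: [0.5582, 0.3161, 0.0808]
tcp_rot: [0.0, -0.0, 1.0, 0.0]
wrist_force: [0.8, 1.1, -2.7]
finger_gap: 0.0248
```

>>> play_rows:
  steps:
    - [0,0,0.1,0,0]
    - [0,0,0.1,0,0]
    - [0,0,0,0,0]

```text
clock: 17.1
tcp_pos: [0.5584, 0.3162, 0.079]
tcp_rot: [0.0, -0.0, 1.0, 0.0]
wrist_force: [-0.5, 0.7, -1.6]
finger_gap: 0.0252
```

>>> play_rows:
  steps:
    - [0,0,0.1,0,0]
    - [0,0,0,0,0]

```text
clock: 17.3
tcp_pos: [0.5589, 0.3164, 0.0789]
tcp_rot: [0.001, -0.0, 1.0, 0.0]
wrist_force: [-1.8, 0.5, 4.4]
finger_gap: 0.0248
```

Contact (+4.4 N), so I'll release.

>>> play_rows:
  steps:
    - [0,0,0,0,0.4]
    - [0,0,0,0,0.5]
    - [0,0,0,0,0.6]
    - [0,0,0,0,0.6]
    - [0,0,0,0,0.6]
    - [0,0,-1,0,0.6]
    - [0,0,-3,0,0.6]
    - [0,0,-4,0,0.6]
    - [0,0,-5,0,0.6]
    - [0,0,-4,0,0.6]

```text
clock: 18.3
tcp_pos: [0.5585, 0.3162, 0.2514]
tcp_rot: [0.001, -0.0, 1.0, 0.0]
wrist_force: [0.9, 0.4, -0.1]
finger_gap: 0.0527
```

```bash
python3 -c "
from h import *
go(.610,-.0995,.28,90)
shot('scene','s9',(300,200,460,350),5)"
```

```text
tcp [0.5585 0.3162 0.2514] jaw 90.0 tilt 0.14 j6 -1.24 t 18.3 gap 52.7 F [ 0.9  0.4 -0.1] | d cm [ -5.13 -41.57  -2.88] roll 0.0
```

View pics/s9.png

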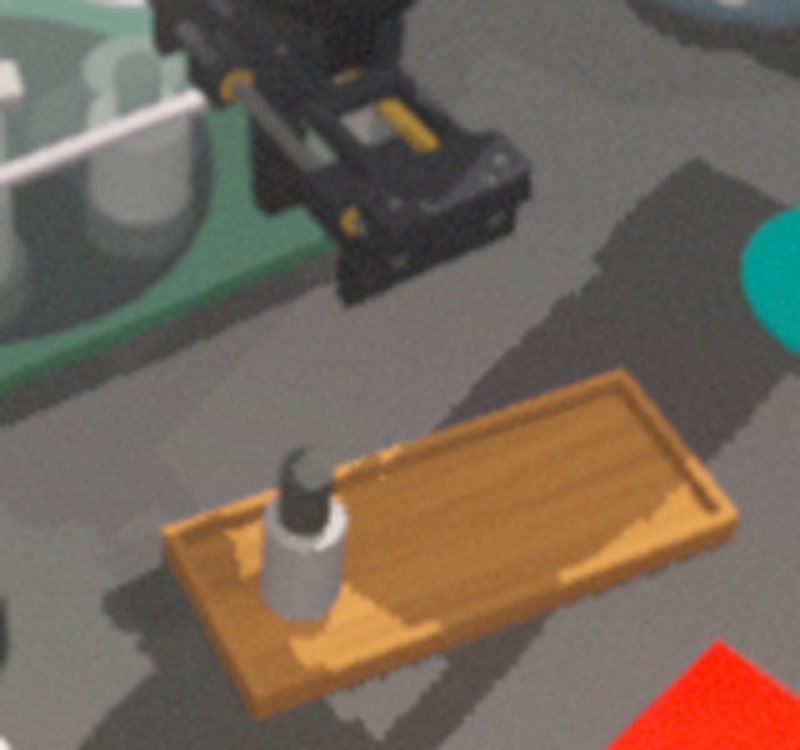

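Gauge 1 stands upright in the tray, with its stem at (308,480). Next is the index ring.

>>> play_rows:
  steps:
    - [0,0,-3,0,0.7]
    - [-0.5,-4.2,0,0,0.7]
    - [-0.5,-4.2,0,0,0.7]
    - [-0.5,-4.2,0,0,0.7]
    - [-0.5,-4.2,0,0,0.7]
    - [-0.5,-4.2,0,0,0.7]
    - [-0.5,-4.2,0,0,0.7]
    - [-0.5,-4.2,0,0,0.7]
    - [-0.5,-4.2,0,0,0.7]
    - [-0.5,-4.2,0,0,0.7]

```text
clock: 19.35
tcp_pos: [0.6034, -0.0636, 0.2784]
tcp_rot: [0.0, -0.0, 1.0, -0.0]
wrist_force: [0.9, 0.2, 0.5]
finger_gap: 0.0619
```

>>> play_rows:
  steps:
    - [-0.5,-3.7,0,0,0.7]
    - [0,0,0,8.5,0.7]
    - [0,0,0,8.5,0.7]
    - [0,0,0,8.5,0.7]
    - [0,0,0,8.5,0.7]
    - [0,0,0,8.5,0.7]
    - [0,0,0,8.5,0.7]
    - [0,0,0,8.4,0.7]
    - [0,0,0,0,0.7]
    - [0,0,0,0,0.7]

```text
clock: 20.35
tcp_pos: [0.6084, -0.0989, 0.2781]
tcp_rot: [0.0, 0.493, 0.87, 0.0]
wrist_force: [-0.1, -0.1, -0.1]
finger_gap: 0.0619
```

```bash
python3 -c "
from h import *
go(.610,-.0997,.198,30.6)
shot('scene','s10',(235,60,385,210),5)
shot('top','t10',(265,110,385,230),5)"
```

```text
tcp [ 0.6084 -0.0989  0.2781] jaw 30.9 tilt 0.02 j6 -0.89 t 20.4 gap 61.9 F [-0.1 -0.1 -0.1] | d cm [-0.15  0.09  8.01] roll 0.3
```

View pics/s10.png

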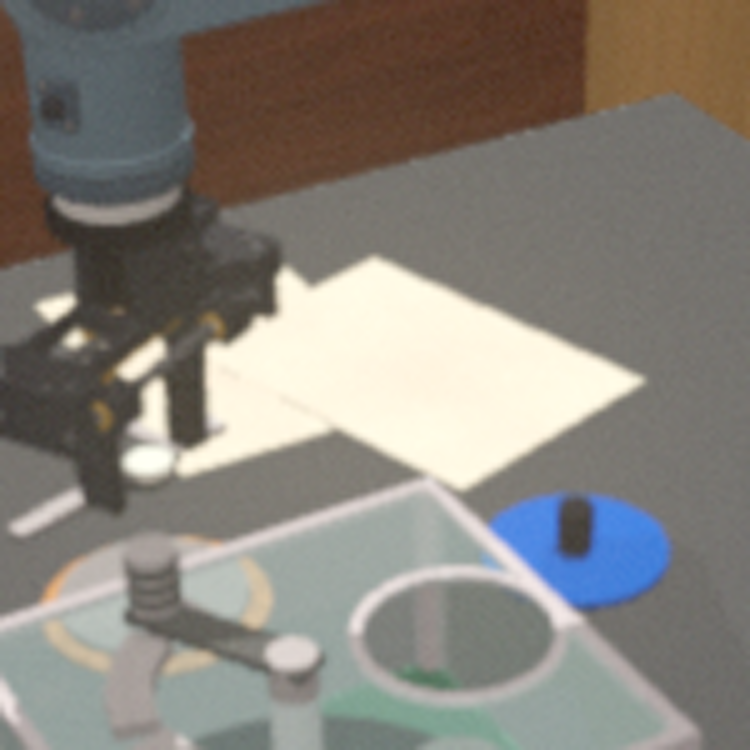

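The open jaws straddle the ring at (152,575). I'll go down and grip.

>>> play_rows:
  steps:
    - [-0.1,0.1,2,0.3,0.7]
    - [0,0,2,0,0.7]
    - [0,0,2,0,0.7]
    - [0,0,1.3,0,0.7]
    - [0,0,0.7,0,0.7]
    - [0,0,0,0,0.7]
    - [0,0,0,0,0.7]

```text
clock: 21.15
tcp_pos: [0.6103, -0.0994, 0.1985]
tcp_rot: [0.001, 0.497, 0.868, 0.0]
wrist_force: [0.3, -0.4, -0.5]
finger_gap: 0.0618
```

>>> play_rows:
  steps:
    - [0,0,0,0,0]
    - [0,0,0,0,0]
    - [0,0,0,0,0]
    - [0,0,0,0,0]
    - [0,0,0,0,0]
    - [0,0,0,0,0]
    - [0,0,0,0,0]
  squeeze: 40

```text
clock: 21.85
tcp_pos: [0.6112, -0.099, 0.1985]
tcp_rot: [0.002, 0.497, 0.868, 0.001]
wrist_force: [5.3, 2.0, -0.4]
finger_gap: 0.029
```

>>> play_rows:
  steps:
    - [0,0,-0.4,0,0]
    - [0,0,-0.4,0,0]
    - [0,0,-0.4,0,0]
    - [0,0,-0.1,0,0]
    - [0,0,0,0,0]
    - [0,0,0,0,0]

```text
clock: 22.45
tcp_pos: [0.611, -0.0991, 0.2101]
tcp_rot: [0.001, 0.497, 0.867, 0.001]
wrist_force: [8.7, 0.7, -7.9]
finger_gap: 0.0285
```

>>> play_rows:
  steps:
    - [-0.05,0.08,-0.1,0,0]
    - [0,0,0,0,0]
    - [0,0,0,0,0]

```text
clock: 22.75
tcp_pos: [0.6111, -0.0991, 0.2105]
tcp_rot: [0.0, 0.497, 0.867, 0.0]
wrist_force: [5.9, 0.3, -7.7]
finger_gap: 0.0287
```

>>> play_rows:
  steps:
    - [-0.07,0.12,-0.05,0,0]
    - [0.01,0.3,0,-2,0]
    - [0.02,0.63,0,-4,0]
    - [0.02,0.63,0,-4,0]
    - [0,0,0,0,0]

```text
clock: 23.25
tcp_pos: [0.6246, -0.0899, 0.2109]
tcp_rot: [-0.001, 0.42, 0.908, -0.0]
wrist_force: [1.9, -0.9, -8.0]
finger_gap: 0.029
```

```bash
python3 -c "
from h import *
go(.610,-.0997,.198,30.6)
shot('top','t11',(265,110,385,230),5)"
```

```text
tcp [ 0.6246 -0.0899  0.2109] jaw 40.4 tilt 0.10 j6 -1.04 t 23.2 gap 29.0 F [ 1.9 -0.9 -8. ] | d cm [ 0.2  -1.74  1.29] roll 9.8
```

View pics/t11.png

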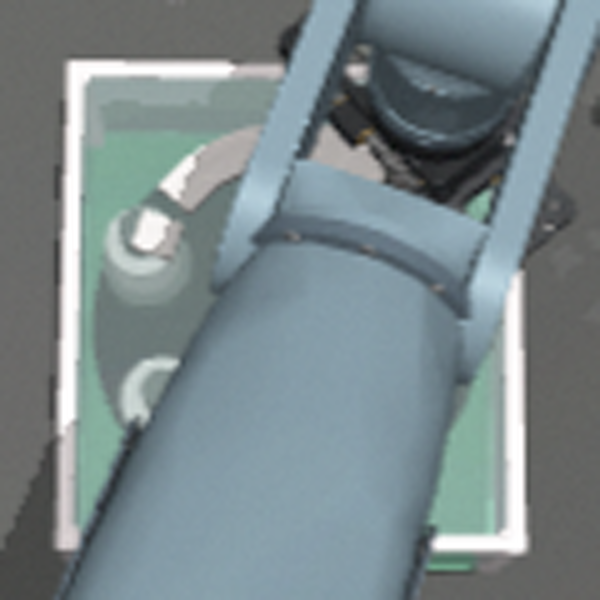

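The turntable follows, as both gauges have shifted. I'll continue the swing.

>>> play_rows:
  steps:
    - [0.02,0.63,0,-4,0]
    - [0.02,0.63,0,-4,0]
    - [0.02,0.63,0,-4,0]
    - [0.02,0.63,0,-4,0]
    - [0.02,0.63,0,-4,0]
    - [0.02,0.63,0,-4,0]
    - [0,0,0,0,0]

```text
clock: 24.0
tcp_pos: [0.6484, -0.0603, 0.2119]
tcp_rot: [0.001, 0.222, 0.975, 0.0]
wrist_force: [6.4, -0.3, -7.1]
finger_gap: 0.0292
```

>>> play_rows:
  steps:
    - [0.02,0.63,0,-4,0]
    - [0.02,0.63,0,-4,0]
    - [0.02,0.63,0,-4,0]
    - [0.02,0.63,0,-4,0]
    - [0.02,0.63,0,-4,0]
    - [0,0,0,0,0]
    - [0,0,0,0,0]

```text
clock: 24.7
tcp_pos: [0.6576, -0.0302, 0.2124]
tcp_rot: [0.002, 0.05, 0.999, 0.0]
wrist_force: [8.2, 1.2, -8.2]
finger_gap: 0.0293
```

```bash
python3 -c "
from h import *
go(.6545,-.0216,.198,90.6)
p=arm.sense()['tcp_pos'];print(np.degrees(np.arctan2(p[1]+.0226,p[0]-.5645)),np.hypot(p[1]+.0226,p[0]-.5645))
"
```

```text
tcp [ 0.6576 -0.0302  0.2124] jaw 84.2 tilt 0.19 j6 -1.70 t 24.7 gap 29.3 F [ 8.2  1.2 -8.2] | d cm [0.4  0.83 1.43] roll -6.4
-4.690610132877464 0.09343965069747405
```

```bash
python3 -c "
import numpy as np
from scipy.optimize import least_squares
P=np.array([(.6111,-.0991),(.6246,-.0899),(.6484,-.0603),(.6576,-.0302)])
r=least_squares(lambda c:np.hypot(*(P-c).T)-.09,[.5645,-.0226]);print(r.x,r.fun)
d=P-r.x;print(np.degrees(np.arctan2(d[:,1],d[:,0])))"
```

```text
[ 0.56809363 -0.01992648] [ 9.99132980e-05 -5.96656546e-05 -1.15992246e-04  9.40414146e-05]
[-61.48957113 -51.07775833 -26.69067226  -6.54774123]
```

>>> play_rows:
  steps:
    - [-0.1,0.6,0,-4,0]
    - [-0.1,0.2,0,-1.5,0]
    - [0,0,0,0,0]
    - [0,0,0,0,0]

```text
clock: 25.1
tcp_pos: [0.6585, -0.0221, 0.2116]
tcp_rot: [-0.001, 0.002, 1.0, 0.0]
wrist_force: [1.5, 3.3, -7.3]
finger_gap: 0.0294
```

```bash
python3 -c "
from h import *
go(.6545,-.0216,.198,90.6)
for c in ((.5645,-.0226),(.568,-.0199)):
  p=arm.sense()['tcp_pos'];print(np.degrees(np.arctan2(p[1]-c[1],p[0]-c[0])))
"
```

```text
tcp [ 0.6585 -0.0221  0.2116] jaw 89.8 tilt 0.10 j6 -1.78 t 25.1 gap 29.4 F [ 1.5  3.3 -7.3] | d cm [0.4  0.05 1.36] roll -0.8
0.308677465834101
-1.38874856737156
```

>>> play_rows:
  steps:
    - [0,0,0.3,0,0]
    - [0,0,0.3,0,0]
    - [0,0,0.3,0,0]
    - [0,0,0.3,0,0]
    - [0,0,0,0,0]
    - [0,0,0,0,0]

```text
clock: 25.7
tcp_pos: [0.6585, -0.0202, 0.1986]
tcp_rot: [-0.001, 0.001, 1.0, 0.002]
wrist_force: [3.6, 10.2, -9.6]
finger_gap: 0.0288
```

>>> play_rows:
  steps:
    - [0,0,0,0,0.7]
    - [0,0,0,0,0.7]
    - [0,0,0,0,0.7]
    - [0,0,0,0,0.7]
    - [0,0,0,0,0.7]
    - [0,0,-2,0,0.7]
    - [0,0,-3,0,0.7]
    - [0,0,-3,0,0.7]
    - [0,0,0,0,0.7]

```text
clock: 26.6
tcp_pos: [0.6615, -0.0233, 0.2862]
tcp_rot: [0.005, 0.002, 1.0, -0.001]
wrist_force: [0.4, -0.4, 0.8]
finger_gap: 0.0619
```

```bash
python3 -c "
from h import *
go(.459,-.0235,.28,90)
shot('scene','s12',(235,60,385,210),5)
shot('top','t12',(265,110,385,230),5)"
```

```text
tcp [ 0.6615 -0.0233  0.2862] jaw 89.8 tilt 0.54 j6 -1.78 t 26.6 gap 61.9 F [ 0.4 -0.4  0.8] | d cm [20.25 -0.08  0.43] roll -0.2
```

View pics/s12.png

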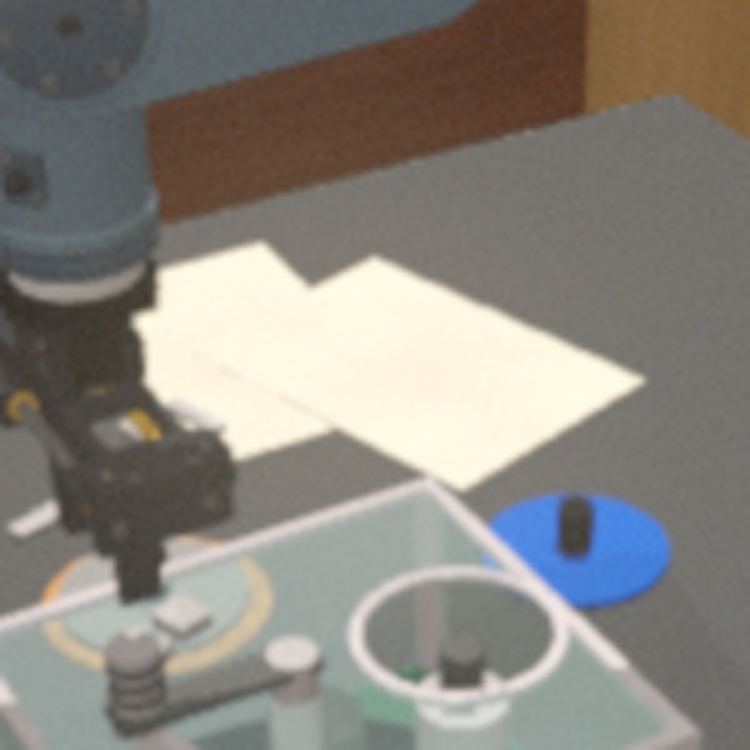

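View pics/t12.png

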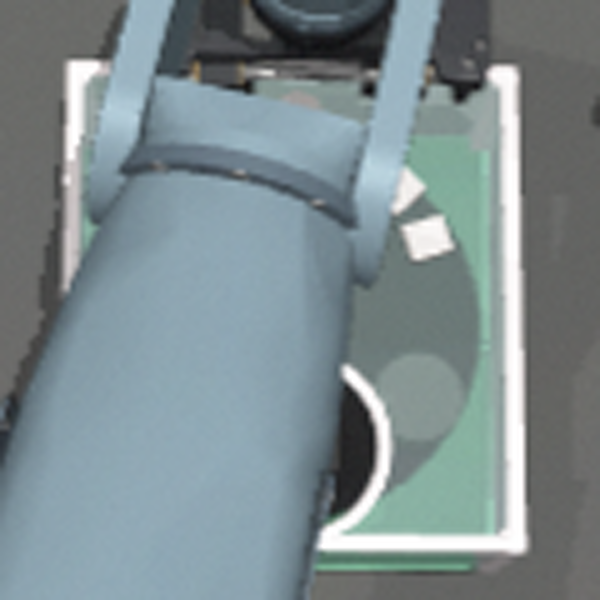

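>>> play_rows:
  steps:
    - [3,2.5,0,0,0.6]
    - [3,2.5,0,0,0.6]
    - [3,2.5,0,0,0.6]
    - [3,2.5,0,0,0.6]
    - [3,2.5,0,0,0.6]
    - [3,2.5,0,0,0.6]
    - [2,2.5,0,0,0.6]
    - [0,2.5,0,0,0.6]
    - [0,0,0,0,0.6]

```text
clock: 27.6
tcp_pos: [0.4582, 0.1799, 0.2789]
tcp_rot: [-0.001, -0.0, 1.0, 0.0]
wrist_force: [0.2, -0.1, 0.2]
finger_gap: 0.0531
```

```bash
python3 -c "
from h import *
go(.459,-.0235,.28,90)
shot('scene','s13',(215,145,385,295),4)
shot('top','t13',(265,110,385,230),5)"
```

```text
tcp [0.4582 0.1799 0.2789] jaw 90.0 tilt 0.12 j6 -1.44 t 27.6 gap 53.1 F [ 0.2 -0.1  0.2] | d cm [ -0.08 -20.34  -0.12] roll 0.0
```

View pics/s13.png

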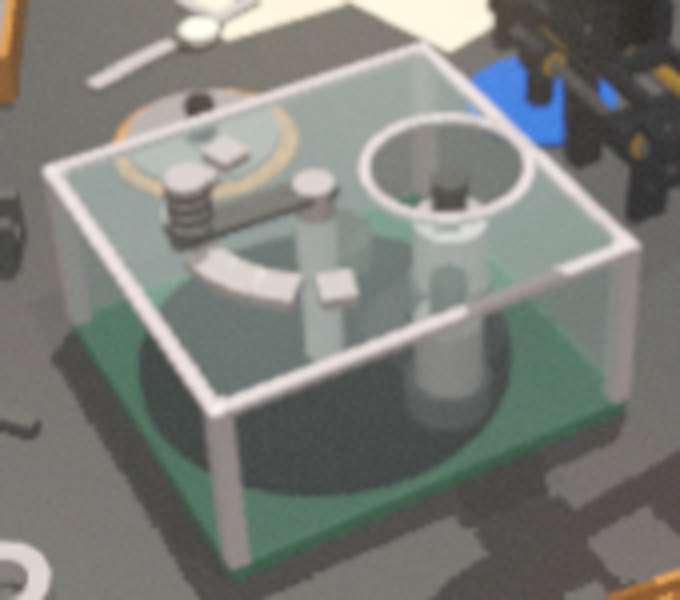

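View pics/t13.png

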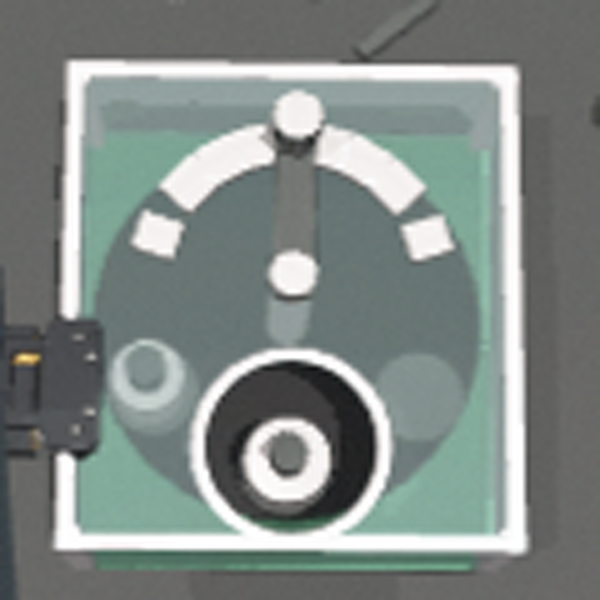

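```bash
python3 - <<'E'
from h import *
a=np.array([298,115])/5+[265,110];b=np.array([190,178])/4+[215,145]
print("ring",tri(a,b),p2w("top",[a],.222),p2w("scene",[b],.222))
print("hub0/now", p2w("top",[np.array([293,273])/5+[265,110]],.19))
a=np.array([288,453])/5+[265,110]
print("stem",p2w("top",[a],.144))
im=np.load("pics/last_top.npy");save(im,"c13",(300,115,350,225),7)
E
```

```text
ring (array([ 0.65451444, -0.02233876,  0.21616947]), array([-0.19332112,  0.30684048, -0.30066836, -0.07429426])) [[ 0.65359013 -0.02274705  0.222     ]] [[ 0.65650184 -0.01438399  0.222     ]]
hub0/now [[ 0.56211559 -0.02204896  0.19      ]]
stem [[ 0.45632096 -0.02191394  0.144     ]]
```

View pics/c13.png

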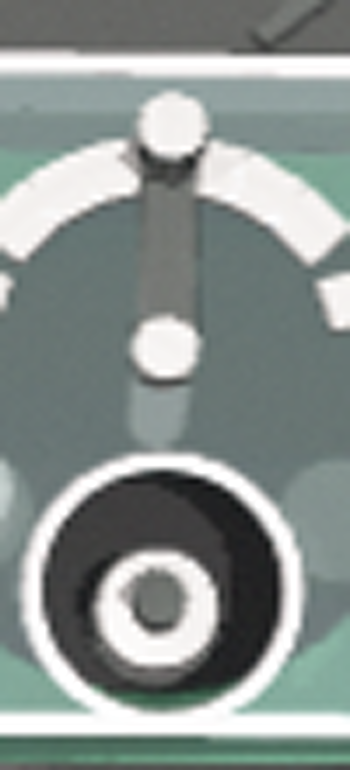

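The ring is down in the middle notch: its top triangulates to 216 mm, and riding on the rail would put it near 230 mm. The second gauge stands under the port with its stem at (288,453).

>>> play_rows:
  steps:
    - [0,-2.5,0,0,0.6]
    - [0,-2.5,0,0,0.6]
    - [0,-2.5,0,0,0.6]
    - [0,-2.5,0,0,0.6]
    - [0,-2.5,0,0,0.6]
    - [0,-2.5,0,0,0.6]
    - [0,-2.5,0,0,0.6]
    - [0,-2.5,0,0,0.6]
    - [0,-0.2,0,0,0.6]
    - [0,0,0,0,0.6]

```text
clock: 28.7
tcp_pos: [0.4588, -0.025, 0.2796]
tcp_rot: [-0.001, 0.003, 1.0, 0.0]
wrist_force: [-0.3, -0.5, 0.4]
finger_gap: 0.0528
```

>>> play_rows:
  steps:
    - [0,0,2.5,0,0.6]
    - [0,0,2.5,0,0.6]
    - [0,0,2.5,0,0.6]
    - [0,0,1.5,0,0.6]
    - [0,0,1,0,0.6]
    - [0,0,0,0,0.6]
    - [0,0,0,0,0.6]

```text
clock: 29.4
tcp_pos: [0.4594, -0.0237, 0.1807]
tcp_rot: [0.0, 0.001, 1.0, -0.0]
wrist_force: [0.1, -0.3, 0.6]
finger_gap: 0.0527
```

```bash
python3 -c "
from h import *
go(.4575,-.0225,.124,90)
shot('scene','s14',(265,80,415,230),5)"
```

```text
tcp [ 0.4594 -0.0237  0.1807] jaw 89.9 tilt 0.03 j6 -1.88 t 29.4 gap 52.7 F [ 0.1 -0.3  0.6] | d cm [0.19 0.12 5.67] roll -0.1
```

View pics/s14.png

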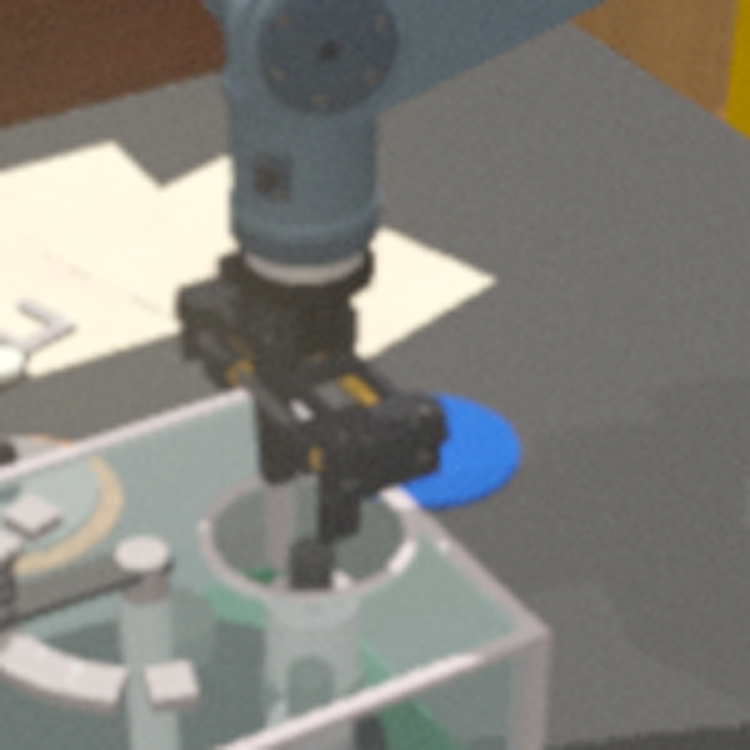

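>>> play_rows:
  steps:
    - [0.2,0.1,1.2,0,0.6]
    - [0,0,1.2,0,0.6]
    - [0,0,1.2,0,0.6]
    - [0,0,0.9,0,0.6]
    - [0,0,0.7,0,0.6]
    - [0,0,0.4,0,0.6]
    - [0,0,0,0,0.6]
    - [0,0,0,0,0.6]

```text
clock: 30.25
tcp_pos: [0.4573, -0.0231, 0.1244]
tcp_rot: [0.0, 0.001, 1.0, -0.0]
wrist_force: [0.2, -0.3, 0.4]
finger_gap: 0.0528
```

>>> play_rows:
  steps:
    - [0,0,0,0,0]
    - [0,0,0,0,0]
    - [0,0,0,0,0]
    - [0,0,0,0,0]
    - [0,0,0,0,0]
    - [0,0,0,0,0]
  squeeze: 30

```text
clock: 30.85
tcp_pos: [0.4571, -0.0228, 0.1244]
tcp_rot: [0.0, 0.001, 1.0, 0.0]
wrist_force: [-1.2, 1.7, 3.8]
finger_gap: 0.0254
```

>>> play_rows:
  steps:
    - [0,0,0,0,0]
    - [0,0,-0.3,0,0]
    - [0,0,-0.5,0,0]
    - [0,0,-0.8,0,0]
    - [0,0,-1,0,0]
    - [0,0,-1,0,0]
    - [0,0,-1,0,0]
    - [0,0,0,0,0]
  squeeze: 50

```text
clock: 31.65
tcp_pos: [0.4583, -0.0234, 0.1723]
tcp_rot: [0.002, 0.001, 1.0, -0.001]
wrist_force: [-0.7, -0.4, -5.1]
finger_gap: 0.0249
```

```bash
python3 -c "
from h import *
go(.459,-.0235,.29,90)
shot('scene','s15',(265,80,415,230),5)"
```

```text
tcp [ 0.4583 -0.0234  0.1723] jaw 89.8 tilt 0.21 j6 -1.88 t 31.6 gap 24.9 F [-0.7 -0.4 -5.1] | d cm [ -0.11  -0.02 -11.77] roll -0.2
```

View pics/s15.png

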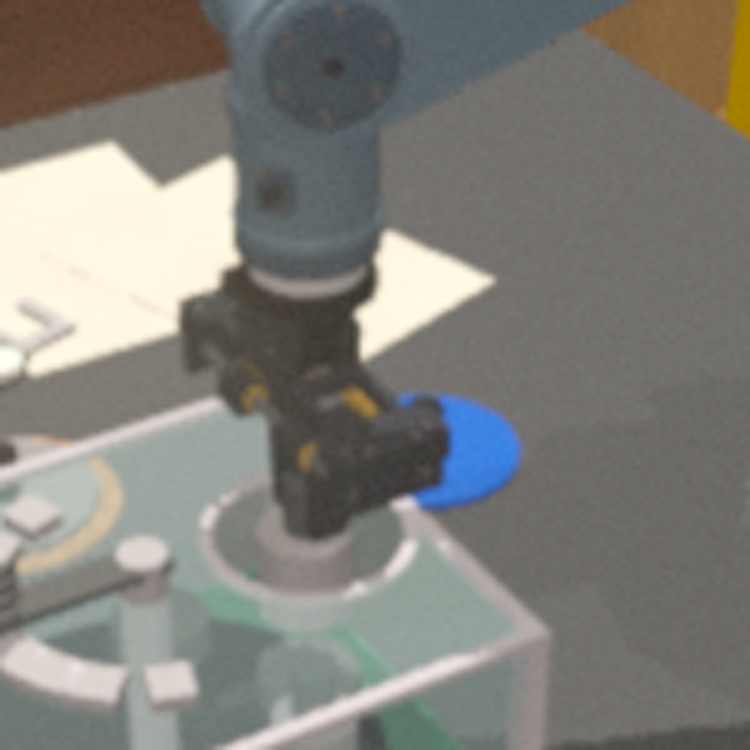

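Gauge 2 is held in the middle of the port opening. I'll lift it out and take it to the middle of the tray.

>>> play_rows:
  steps:
    - [0,0,-1.2,0,0]
    - [0,0,-1.5,0,0]
    - [0,0,-1.5,0,0]
    - [0,0,-1.5,0,0]
    - [0,0,-1.5,0,0]
    - [0,0,-1.5,0,0]
    - [0,0,-1.3,0,0]
    - [0,0,-0.6,0,0]
    - [0,0,0,0,0]

```text
clock: 32.6
tcp_pos: [0.4575, -0.0231, 0.2771]
tcp_rot: [0.001, 0.001, 1.0, -0.0]
wrist_force: [-0.1, -0.0, -6.0]
finger_gap: 0.025
```

>>> play_rows:
  steps:
    - [0,2,0,0,0]
    - [-0.2,3.5,0,0,0]
    - [-0.2,3.5,0,0,0]
    - [-0.2,3.5,0,0,0]
    - [-0.2,3.5,0,0,0]
    - [-0.2,3.5,0,0,0]
    - [-0.2,3.5,0,0,0]
    - [-0.2,3.5,0,0,0]
    - [-0.2,3.5,0,0,0]
    - [-0.1,3.5,0,0,0]

```text
clock: 33.6
tcp_pos: [0.4745, 0.3133, 0.2749]
tcp_rot: [-0.001, 0.001, 1.0, -0.0]
wrist_force: [1.7, -0.5, -6.5]
finger_gap: 0.0248
```

>>> play_rows:
  steps:
    - [0,1.5,0,0,0]
    - [0,0,2,0,0]
    - [0,0,3,0,0]
    - [0,0,3,0,0]
    - [0,0,3,0,0]
    - [0,0,3,0,0]
    - [0,0,2,0,0]
    - [0,0,1,0,0]
    - [0,0,0,0,0]
    - [0,0,0,0,0]

```text
clock: 34.6
tcp_pos: [0.4756, 0.327, 0.1069]
tcp_rot: [0.0, 0.002, 1.0, 0.0]
wrist_force: [0.8, -0.2, -5.1]
finger_gap: 0.0246
```

```bash
python3 -c "
from h import *
go(.475,.3255,.080,90)
shot('scene','s16',(300,200,460,350),5)"
```

```text
tcp [0.4756 0.327  0.1069] jaw 89.8 tilt 0.05 j6 -1.17 t 34.6 gap 24.6 F [ 0.8 -0.2 -5.1] | d cm [ 0.07 -0.15  2.69] roll -0.2
```

View pics/s16.png

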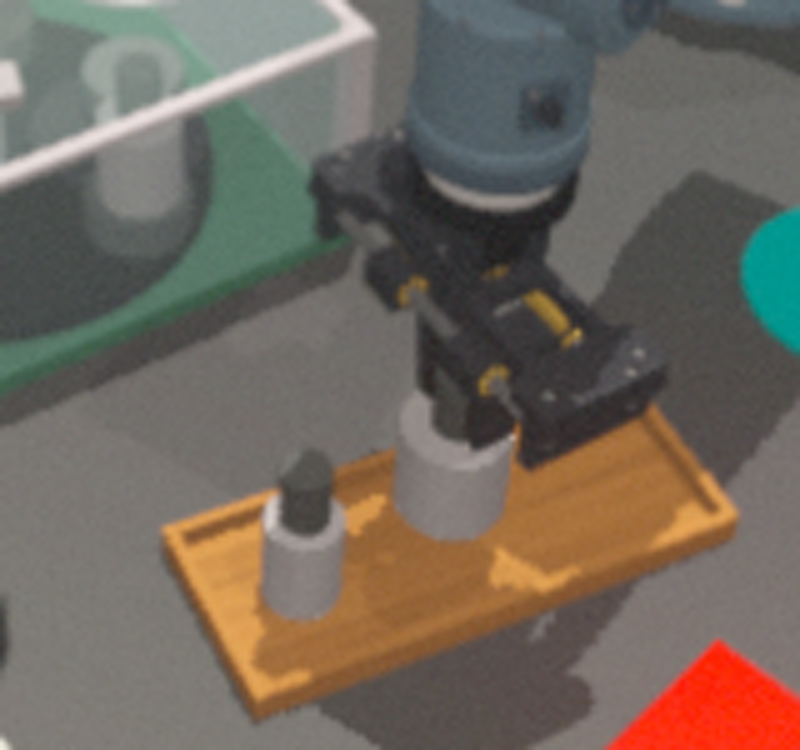

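The thick gauge is over the tray's middle, clear of the first. I'll lower it.

>>> play_rows:
  steps:
    - [0,-0.1,1,0,0]
    - [0,0,0.8,0,0]
    - [0,0,0.5,0,0]
    - [0,0,0.2,0,0]
    - [0,0,0.1,0,0]
    - [0,0,0.1,0,0]
    - [0,0,0,0,0]

```text
clock: 35.35
tcp_pos: [0.4752, 0.326, 0.0793]
tcp_rot: [0.0, 0.001, 1.0, 0.0]
wrist_force: [-0.9, 0.3, -5.7]
finger_gap: 0.0247
```

>>> play_rows:
  steps:
    - [0,0,0.1,0,0]
    - [0,0,0,0,0]

```text
clock: 35.55
tcp_pos: [0.4754, 0.3261, 0.0785]
tcp_rot: [0.0, 0.001, 1.0, 0.0]
wrist_force: [1.1, -0.2, -4.4]
finger_gap: 0.0248
```

>>> play_rows:
  steps:
    - [0,0,0.1,0,0]
    - [0,0,0,0,0]

```text
clock: 35.75
tcp_pos: [0.4756, 0.3261, 0.0785]
tcp_rot: [0.001, 0.001, 1.0, 0.0]
wrist_force: [-2.6, -1.3, 4.7]
finger_gap: 0.0247
```

>>> play_rows:
  steps:
    - [0,0,0,0,0.4]
    - [0,0,0,0,0.5]
    - [0,0,0,0,0.6]
    - [0,0,0,0,0.6]
    - [0,0,0,0,0.6]
    - [0,0,-1,0,0.6]
    - [0,0,-3,0,0.6]
    - [0,0,-4,0,0.6]
    - [0,0,-5,0,0.6]
    - [0,0,-5,0,0.6]

```text
clock: 36.75
tcp_pos: [0.4746, 0.3258, 0.2595]
tcp_rot: [-0.0, 0.001, 1.0, -0.0]
wrist_force: [0.3, -0.0, 1.5]
finger_gap: 0.053
```

>>> play_rows:
  steps:
    - [0,0,-2,0,0.7]
    - [-2,-3.9,0,0,0.7]
    - [-2,-3.9,0,0,0.7]
    - [-2,-3.9,0,0,0.7]
    - [-2,-3.9,0,0,0.7]
    - [-2,-3.9,0,0,0.7]
    - [-2,-3.9,0,0,0.7]
    - [-2,-3.9,0,0,0.7]
    - [-2,-3.9,0,0,0.7]
    - [-2,-3.5,0,0,0.7]

```text
clock: 37.75
tcp_pos: [0.6546, -0.0236, 0.2782]
tcp_rot: [0.0, 0.002, 1.0, -0.0]
wrist_force: [0.2, 0.3, 0.3]
finger_gap: 0.0616
```

>>> play_rows:
  steps:
    - [0,0,0,0,0.7]
    - [0,0,0,0,0.7]

```text
clock: 37.95
tcp_pos: [0.654, -0.0223, 0.2773]
tcp_rot: [-0.0, 0.002, 1.0, 0.0]
wrist_force: [-0.7, 0.3, -0.4]
finger_gap: 0.0616
```

```bash
python3 -c "
from h import *
go(.656,-.021,.1985,90)
shot('scene','s17',(300,200,460,350),5)
shot('scene','s17b',(235,60,385,210),5)"
```

```text
tcp [ 0.654  -0.0223  0.2773] jaw 89.7 tilt 0.03 j6 -1.78 t 38.0 gap 61.6 F [-0.7  0.3 -0.4] | d cm [-0.2   0.12  7.88] roll -0.3
```

View pics/s17.png

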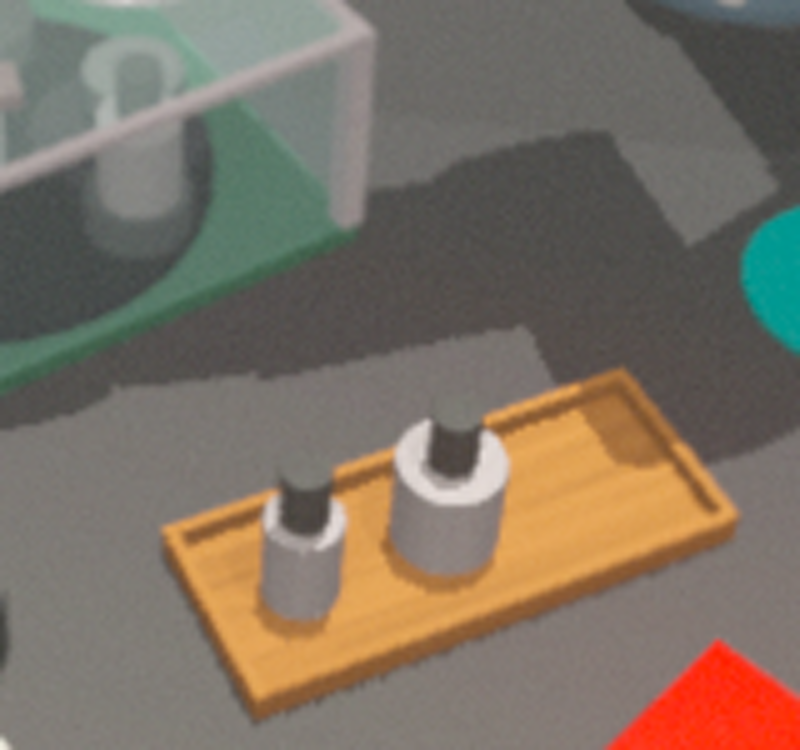

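View pics/s17b.png

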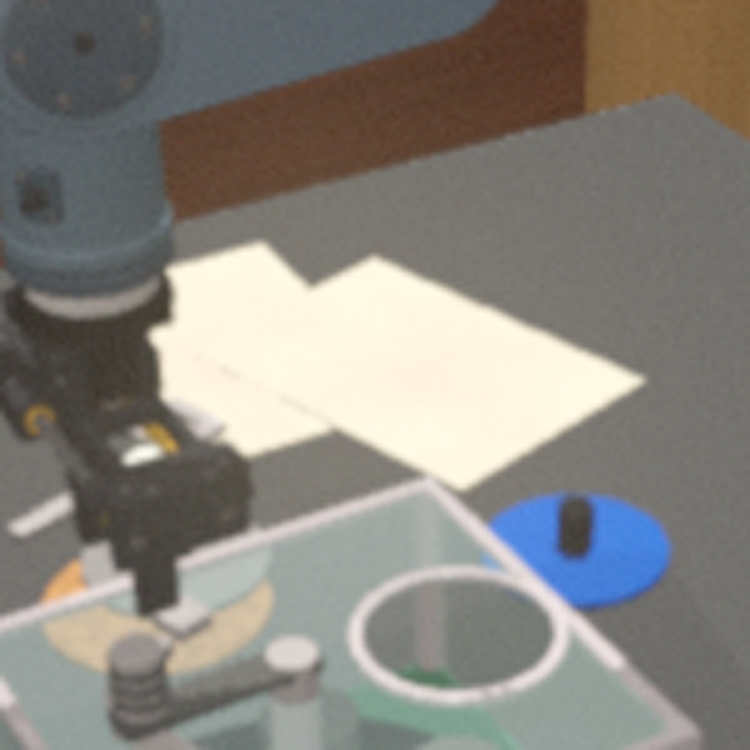

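Both gauges stand in the tray and the port is empty. The cover on the mat looks shifted, probably the expected knock, so I'll measure it later. Now I'll grip the ring.

>>> play_rows:
  steps:
    - [-0.2,0.1,2,0,0.7]
    - [0,0,2,0,0.7]
    - [0,0,2,0,0.7]
    - [0,0,1.2,0,0.7]
    - [0,0,0.7,0,0.7]
    - [0,0,0,0,0.7]
    - [0,0,0,0,0.7]

```text
clock: 38.75
tcp_pos: [0.6565, -0.0203, 0.1992]
tcp_rot: [0.001, 0.001, 1.0, -0.0]
wrist_force: [0.6, 0.9, -0.4]
finger_gap: 0.0618
```

>>> play_rows:
  steps:
    - [0,0,0,0,0]
    - [0,0,0,0,0]
    - [0,0,0,0,0]
    - [0,0,0,0,0]
    - [0,0,0,0,0]
    - [0,0,0,0,0]
    - [0,0,0,0,0]
  squeeze: 40

```text
clock: 39.45
tcp_pos: [0.6566, -0.0196, 0.1988]
tcp_rot: [0.001, 0.001, 1.0, 0.001]
wrist_force: [1.2, 6.1, 1.8]
finger_gap: 0.0292
```

>>> play_rows:
  steps:
    - [0,0,-0.4,0,0]
    - [0,0,-0.4,0,0]
    - [0,0,-0.4,0,0]
    - [0,0,-0.2,0,0]
    - [0,0,0,0,0]
    - [0,0,0,0,0]

```text
clock: 40.05
tcp_pos: [0.6565, -0.0203, 0.2108]
tcp_rot: [0.0, 0.002, 1.0, 0.0]
wrist_force: [6.9, 2.9, -7.6]
finger_gap: 0.0295
```

>>> play_rows:
  steps:
    - [-0.15,0,0,0,0]
    - [0.01,0.3,0,-2,0]
    - [0.02,0.63,0,-4,0]
    - [0.02,0.63,0,-4,0]
    - [0.02,0.63,0,-4,0]
    - [0.02,0.63,0,-4,0]
    - [0.02,0.63,0,-4,0]
    - [0,0,0,0,0]

```text
clock: 40.85
tcp_pos: [0.6504, 0.0141, 0.2107]
tcp_rot: [-0.001, -0.19, 0.982, 0.001]
wrist_force: [2.8, 1.9, -8.2]
finger_gap: 0.029
```

>>> play_rows:
  steps:
    - [0.02,0.63,0,-4,0]
    - [0.02,0.63,0,-4,0]
    - [0.02,0.63,0,-4,0]
    - [0.02,0.63,0,-4,0]
    - [0.02,0.63,0,-4,0]
    - [0.02,0.63,0,-4,0]
    - [0,0,0,0,0]

```text
clock: 41.55
tcp_pos: [0.6297, 0.0454, 0.2112]
tcp_rot: [-0.0, -0.39, 0.921, 0.001]
wrist_force: [3.1, 4.5, -7.6]
finger_gap: 0.029
```

```bash
python3 - <<'E'
from h import *
go(.656,-.021,.1985,150)
p=arm.sense()['tcp_pos'][:2]
from scipy.optimize import least_squares
P=np.array([(.6111,-.0991),(.6246,-.0899),(.6484,-.0603),(.6576,-.0302),(.6585,-.0202),p])
for rf in(0,1):
  f=lambda c:np.hypot(*(P-c[:2]).T)-(c[2] if rf else .09)
  r=least_squares(f,[.5645,-.0226,.09]);d=P-r.x[:2];print(r.x,r.fun.round(4),np.degrees(np.arctan2(d[:,1],d[:,0])).round(1))
E
```

```text
tcp [0.6297 0.0454 0.2112] jaw 135.9 tilt 0.11 j6 -2.49 t 41.5 gap 29.0 F [ 3.1  4.5 -7.6] | d cm [ 2.93 -6.51  1.26] roll -14.1
[ 0.56814768 -0.0199781   0.09      ] [ 0.     -0.0001 -0.0002  0.      0.0004 -0.0002] [-61.5 -51.1 -26.7  -6.5  -0.1  46.7]
[ 0.56865039 -0.02006409  0.08956664] [ 0.0001 -0.0001 -0.0002 -0.      0.0003 -0.0001] [-61.8 -51.3 -26.8  -6.5  -0.1  47. ]
```

>>> play_rows:
  steps:
    - [0,0.63,0,-4,0]
    - [0,0.63,0,-4,0]
    - [0.02,0.63,0,-4,0]
    - [0,0.2,0,-1.3,0]
    - [0,0,0,0,0]
    - [0,0,0,0,0]

```text
clock: 42.15
tcp_pos: [0.6136, 0.058, 0.2113]
tcp_rot: [-0.0, -0.492, 0.87, 0.001]
wrist_force: [1.1, 5.3, -7.9]
finger_gap: 0.0291
```

>>> play_rows:
  steps:
    - [0,0,0.3,0,0]
    - [0,0,0.3,0,0]
    - [0,0,0.3,0,0]
    - [0,0,0.3,0,0]
    - [0,0,0,0,0]
    - [0,0,0,0,0]

```text
clock: 42.75
tcp_pos: [0.6126, 0.0587, 0.1988]
tcp_rot: [-0.001, -0.493, 0.87, 0.002]
wrist_force: [-1.7, 7.5, -7.0]
finger_gap: 0.0293
```

```bash
python3 - <<'E'
from h import *
go(.656,-.021,.1985,150)
p=arm.sense()['tcp_pos'][:2]-[.5681,-.02];print(np.degrees(np.arctan2(p[1],p[0])))
E
```

```text
tcp [0.6126 0.0587 0.1988] jaw 149.1 tilt 0.28 j6 -2.70 t 42.8 gap 29.3 F [-1.7  7.5 -7. ] | d cm [ 4.6  -7.82 -0.  ] roll -0.9
60.525631555992945
```

>>> play_rows:
  steps:
    - [0,0,0,0,0.7]
    - [0,0,0,0,0.7]
    - [0,0,0,0,0.7]
    - [0,0,0,0,0.7]
    - [0,0,0,0,0.7]
    - [0,0,-2,0,0.7]
    - [0,0,-3,0,0.7]
    - [0,0,-3,0,0.7]
    - [0,0,0,0,0.7]

```text
clock: 43.65
tcp_pos: [0.6165, 0.0572, 0.2857]
tcp_rot: [0.004, -0.493, 0.87, -0.003]
wrist_force: [1.1, 0.0, -0.4]
finger_gap: 0.0617
```

>>> play_rows:
  steps:
    - [0,0,0,8.5,0.6]
    - [0,0,0,8.5,0.6]
    - [0,0,0,8.5,0.6]
    - [0,0,0,8.5,0.6]
    - [0,0,0,8.5,0.6]
    - [0,0,0,8.5,0.6]
    - [0,0,0,8.1,0.6]
    - [0,0,0,0,0.6]

```text
clock: 44.45
tcp_pos: [0.6138, 0.0574, 0.2793]
tcp_rot: [-0.001, 0.0, 1.0, -0.0]
wrist_force: [-0.0, 0.9, -1.7]
finger_gap: 0.0531
```

>>> play_rows:
  steps:
    - [2,2,0,0,0.6]
    - [2.5,2.5,0,0,0.6]
    - [2.5,2.5,0,0,0.6]
    - [2.5,2.5,0,0,0.6]
    - [2.5,2.5,0,0,0.6]
    - [2,2,0,0,0.6]
    - [1.5,0,0,0,0.6]
    - [0,0,0,0,0.6]

```text
clock: 45.25
tcp_pos: [0.4575, 0.198, 0.2799]
tcp_rot: [-0.0, -0.003, 1.0, -0.0]
wrist_force: [0.4, -0.2, -0.5]
finger_gap: 0.0528
```

```bash
python3 -c "
from h import *
go(.459,-.0235,.28,90)
shot('scene','s18',(215,145,385,295),4)
shot('top','t18',(265,110,385,230),5)"
```

```text
tcp [0.4575 0.198  0.2799] jaw 90.3 tilt 0.03 j6 -1.41 t 45.2 gap 52.8 F [ 0.4 -0.2 -0.5] | d cm [-2.000e-02 -2.215e+01 -0.000e+00] roll 0.3
```

View pics/s18.png

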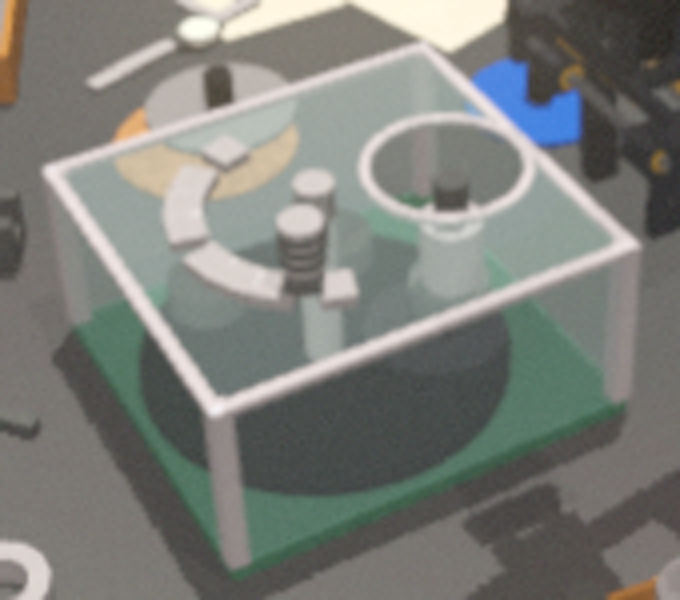

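View pics/t18.png

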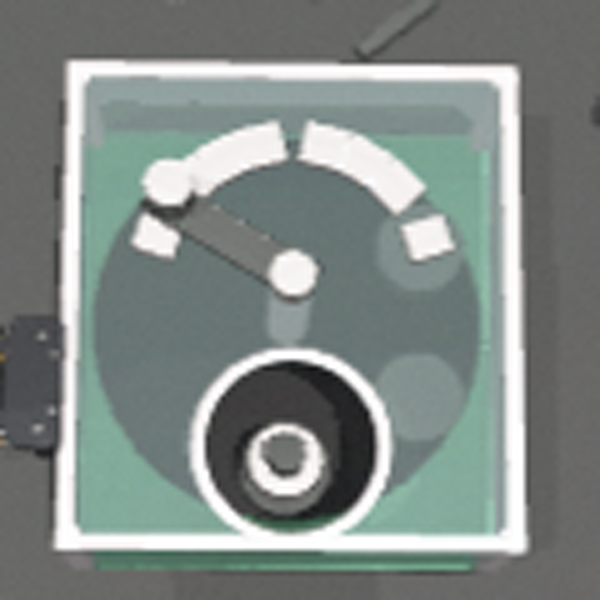

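The third gauge is under the port at (287,453) and the ring is down in the +60° notch. The cover has been knocked partly off the mat. I'll take this gauge the same way.

>>> play_rows:
  steps:
    - [0,-2.5,0,0,0.6]
    - [0,-2.5,0,0,0.6]
    - [0,-2.5,0,0,0.6]
    - [0,-2.5,0,0,0.6]
    - [0,-2.5,0,0,0.6]
    - [0,-2.5,0,0,0.6]
    - [0,-2.5,0,0,0.6]
    - [0,-2.5,0,0,0.6]
    - [0,-2,0,0,0.6]
    - [0,0,0,0,0.6]

```text
clock: 46.35
tcp_pos: [0.4599, -0.0255, 0.2801]
tcp_rot: [0.0, 0.001, 1.0, -0.0]
wrist_force: [0.5, -0.1, 0.0]
finger_gap: 0.0529
```

>>> play_rows:
  steps:
    - [0,0,2.5,0,0.6]
    - [0,0,2.5,0,0.6]
    - [0,0,2.5,0,0.6]
    - [0,0,1.5,0,0.6]
    - [0,0,1,0,0.6]
    - [0,0,0,0,0.6]
    - [0,0,0,0,0.6]

```text
clock: 47.05
tcp_pos: [0.4597, -0.0226, 0.1807]
tcp_rot: [0.0, -0.0, 1.0, -0.0]
wrist_force: [0.2, 0.6, 0.1]
finger_gap: 0.0532
```

```bash
python3 -c "
from h import *
go(.4572,-.0222,.124,90)
shot('scene','s19',(265,80,415,230),5)"
```

```text
tcp [ 0.4597 -0.0226  0.1807] jaw 90.1 tilt 0.04 j6 -1.88 t 47.0 gap 53.2 F [0.2 0.6 0.1] | d cm [0.25 0.05 5.67] roll 0.1
```

View pics/s19.png

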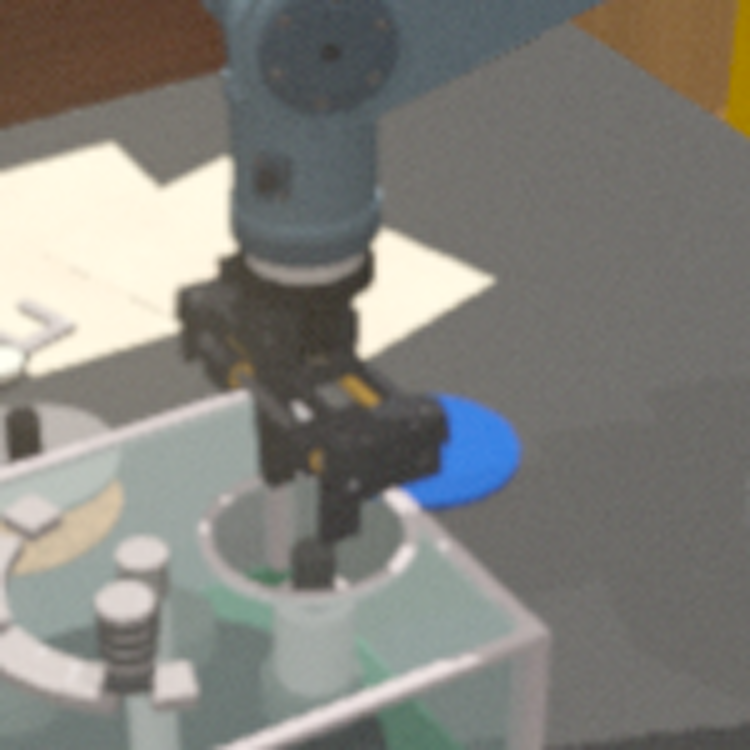

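>>> play_rows:
  steps:
    - [0.2,0,1.2,0,0.6]
    - [0,0,1.2,0,0.6]
    - [0,0,1.2,0,0.6]
    - [0,0,0.9,0,0.6]
    - [0,0,0.7,0,0.6]
    - [0,0,0.4,0,0.6]
    - [0,0,0,0,0.6]
    - [0,0,0,0,0.6]

```text
clock: 47.9
tcp_pos: [0.4574, -0.0227, 0.1244]
tcp_rot: [0.0, -0.0, 1.0, -0.0]
wrist_force: [0.3, 0.5, -0.0]
finger_gap: 0.0529
```

>>> play_rows:
  steps:
    - [0,0,0,0,0]
    - [0,0,0,0,0]
    - [0,0,0,0,0]
    - [0,0,0,0,0]
    - [0,0,0,0,0]
    - [0,0,0,0,0]
  squeeze: 30

```text
clock: 48.5
tcp_pos: [0.4572, -0.0224, 0.1244]
tcp_rot: [0.0, -0.0, 1.0, 0.0]
wrist_force: [-0.4, 2.8, 3.5]
finger_gap: 0.0253
```

>>> play_rows:
  steps:
    - [0,0,0,0,0]
    - [0,0,-0.3,0,0]
    - [0,0,-0.5,0,0]
    - [0,0,-0.8,0,0]
    - [0,0,-1,0,0]
    - [0,0,-1,0,0]
    - [0,0,-1,0,0]
    - [0,0,0,0,0]
  squeeze: 50

```text
clock: 49.3
tcp_pos: [0.4584, -0.023, 0.1723]
tcp_rot: [0.002, -0.0, 1.0, -0.001]
wrist_force: [-0.5, -1.0, -4.3]
finger_gap: 0.0246
```

```bash
python3 -c "
from h import *
go(.459,-.0235,.29,90)
shot('scene','s20',(265,80,415,230),5)"
```

```text
tcp [ 0.4584 -0.023   0.1723] jaw 90.0 tilt 0.21 j6 -1.88 t 49.3 gap 24.6 F [-0.5 -1.  -4.3] | d cm [ -0.1   -0.06 -11.77] roll 0.0
```

View pics/s20.png

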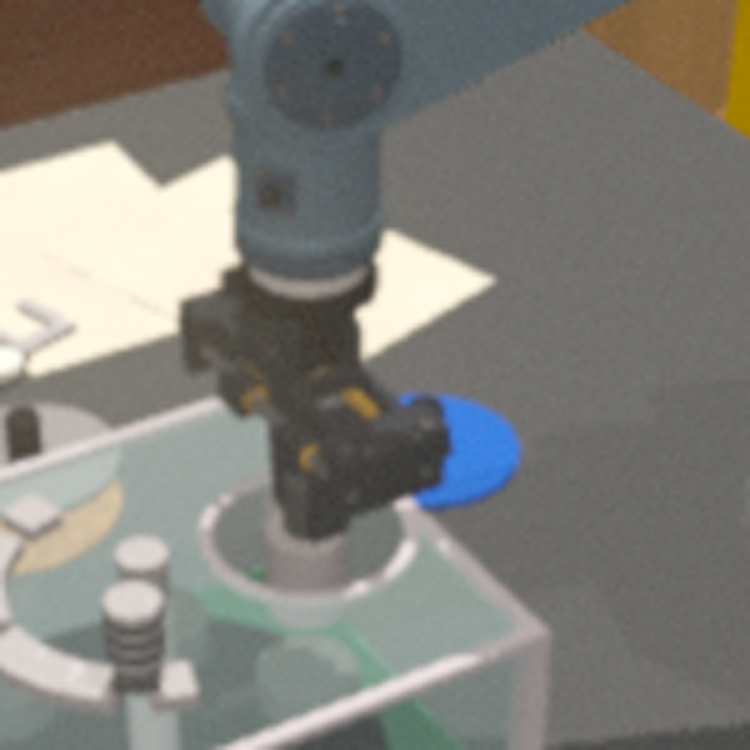

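Gauge 3 is held in the middle of the port. I'll lift it out to the tray's near slot.

>>> play_rows:
  steps:
    - [0,0,-1.2,0,0]
    - [0,0,-1.5,0,0]
    - [0,0,-1.5,0,0]
    - [0,0,-1.5,0,0]
    - [0,0,-1.5,0,0]
    - [0,0,-1.5,0,0]
    - [0,0,-1.3,0,0]
    - [0,0,-0.6,0,0]
    - [0,0,0,0,0]

```text
clock: 50.25
tcp_pos: [0.4576, -0.0227, 0.2771]
tcp_rot: [0.001, -0.0, 1.0, -0.0]
wrist_force: [-0.8, 0.3, -4.1]
finger_gap: 0.0251
```

>>> play_rows:
  steps:
    - [0.4,2,0,0,0]
    - [0.7,3.5,0,0,0]
    - [0.7,3.5,0,0,0]
    - [0.7,3.5,0,0,0]
    - [0.7,3.5,0,0,0]
    - [0.7,3.5,0,0,0]
    - [0.7,3.5,0,0,0]
    - [0.7,3.5,0,0,0]
    - [0.7,3.5,0,0,0]
    - [0.7,3.5,0,0,0]

```text
clock: 51.25
tcp_pos: [0.389, 0.3136, 0.2752]
tcp_rot: [-0.001, -0.0, 1.0, -0.0]
wrist_force: [0.9, 0.1, -4.7]
finger_gap: 0.0246
```

>>> play_rows:
  steps:
    - [0,2.4,0,0,0]
    - [0,0,2,0,0]
    - [0,0,3,0,0]
    - [0,0,3,0,0]
    - [0,0,3,0,0]
    - [0,0,3,0,0]
    - [0,0,2,0,0]
    - [0,0,1,0,0]
    - [0,0,0,0,0]
    - [0,0,0,0,0]

```text
clock: 52.25
tcp_pos: [0.3903, 0.3366, 0.1067]
tcp_rot: [0.0, -0.0, 1.0, 0.0]
wrist_force: [-0.3, -0.7, -4.6]
finger_gap: 0.0249
```

```bash
python3 -c "
from h import *
go(.3906,.3356,.080,90)
shot('scene','s21',(300,200,460,350),5)"
```

```text
tcp [0.3903 0.3366 0.1067] jaw 90.0 tilt 0.03 j6 -1.09 t 52.2 gap 24.9 F [-0.3 -0.7 -4.6] | d cm [-0.03 -0.1   2.67] roll 0.0
```

View pics/s21.png

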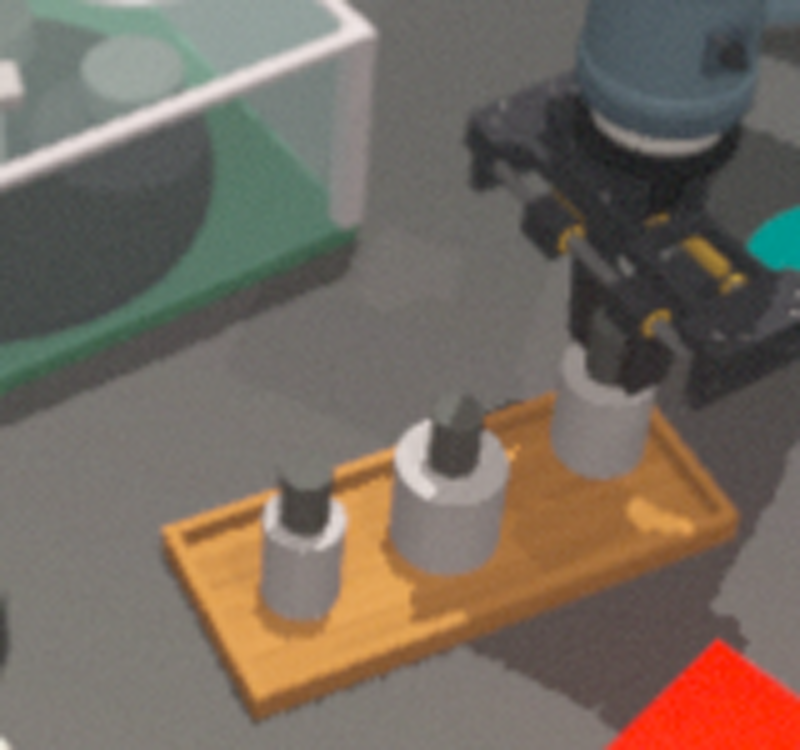

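>>> play_rows:
  steps:
    - [0,-0.1,1,0,0]
    - [0,0,0.8,0,0]
    - [0,0,0.5,0,0]
    - [0,0,0.2,0,0]
    - [0,0,0.1,0,0]
    - [0,0,0.1,0,0]
    - [0,0,0,0,0]

```text
clock: 53.0
tcp_pos: [0.39, 0.3354, 0.0793]
tcp_rot: [0.0, -0.0, 1.0, 0.0]
wrist_force: [0.2, 0.9, -4.3]
finger_gap: 0.0248
```

>>> play_rows:
  steps:
    - [0,0,0.1,0,0]
    - [0,0,0,0,0]

```text
clock: 53.2
tcp_pos: [0.3902, 0.3355, 0.0784]
tcp_rot: [0.0, -0.0, 1.0, 0.0]
wrist_force: [1.0, 0.8, -3.7]
finger_gap: 0.0246
```

>>> play_rows:
  steps:
    - [0,0,0.1,0,0]
    - [0,0,0,0,0]

```text
clock: 53.4
tcp_pos: [0.3904, 0.3357, 0.0784]
tcp_rot: [0.0, -0.0, 1.0, 0.0]
wrist_force: [-3.2, -1.8, 5.7]
finger_gap: 0.0246
```

>>> play_rows:
  steps:
    - [0,0,0,0,0.4]
    - [0,0,0,0,0.5]
    - [0,0,0,0,0.6]
    - [0,0,0,0,0.6]
    - [0,0,0,0,0.6]
    - [0,0,-1,0,0.6]
    - [0,0,-3,0,0.6]
    - [0,0,-4,0,0.6]
    - [0,0,-5,0,0.6]
    - [0,0,-5,0,0.6]

```text
clock: 54.4
tcp_pos: [0.3894, 0.3351, 0.2595]
tcp_rot: [-0.0, -0.0, 1.0, -0.0]
wrist_force: [0.6, 0.4, -0.6]
finger_gap: 0.0531
```

```bash
python3 -c "
from h import *
go(.613,.0585,.28,150)
shot('scene','s22',(300,200,460,350),5)
shot('top','t22',(340,130,460,240),5)"
```

```text
tcp [0.3894 0.3351 0.2595] jaw 90.0 tilt 0.02 j6 -1.09 t 54.4 gap 53.1 F [ 0.6  0.4 -0.6] | d cm [-22.34 -27.67  -2.05] roll -60.0
```

View pics/s22.png

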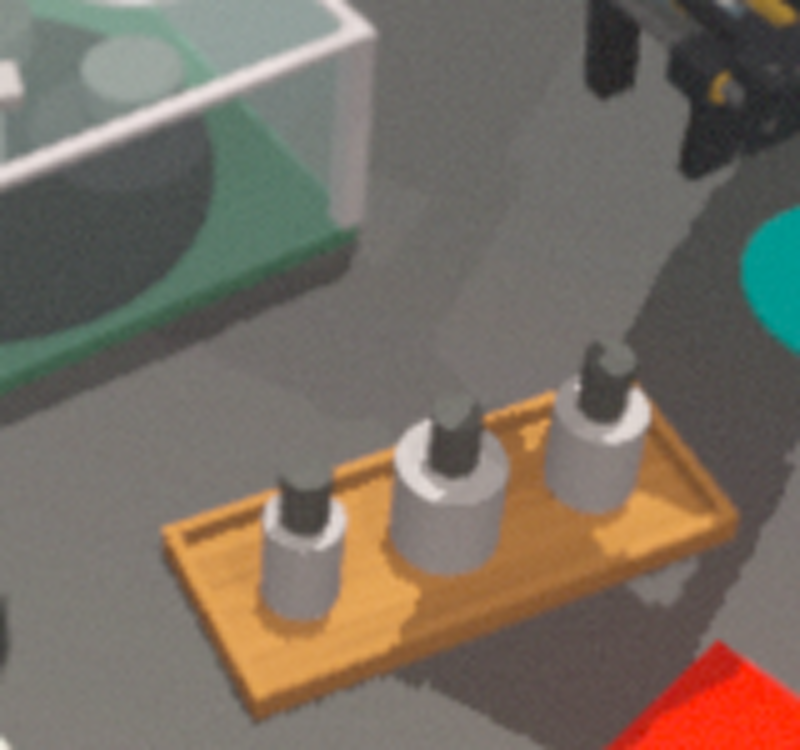

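View pics/t22.png

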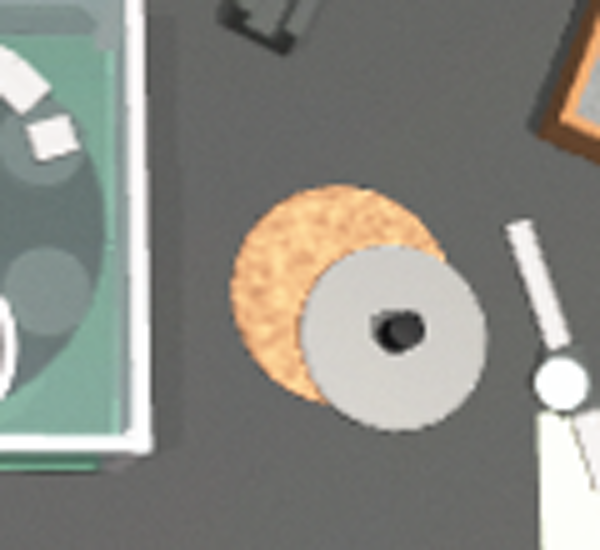

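All three gauges stand in the tray. The cover now lies at (395,337) in the top crop, still flat, partly on the mat. Next I'll return the turntable to its starting notch.

>>> play_rows:
  steps:
    - [0,0,-2.1,0,0.7]
    - [-2.4,-3,0,0,0.7]
    - [-2.5,-3.1,0,0,0.7]
    - [-2.5,-3.1,0,0,0.7]
    - [-2.5,-3.1,0,0,0.7]
    - [-2.5,-3.1,0,0,0.7]
    - [-2.5,-3.1,0,0,0.7]
    - [-2.5,-3.1,0,0,0.7]
    - [-2.5,-3.1,0,0,0.7]
    - [-2.4,-3,0,0,0.7]

```text
clock: 55.5
tcp_pos: [0.6137, 0.057, 0.278]
tcp_rot: [-0.0, -0.0, 1.0, 0.0]
wrist_force: [-0.5, -0.6, -0.3]
finger_gap: 0.062
```

>>> play_rows:
  steps:
    - [0,0,0,-8.5,0.7]
    - [0,0,0,-8.5,0.7]
    - [0,0,0,-8.5,0.7]
    - [0,0,0,-8.5,0.7]
    - [0,0,0,-8.5,0.7]
    - [0,0,0,-8.5,0.7]
    - [0,0,0,-8.5,0.7]
    - [0,0,0,0,0.7]
    - [0,0,0,0,0.7]

```text
clock: 56.4
tcp_pos: [0.6129, 0.0585, 0.278]
tcp_rot: [-0.0, -0.495, 0.869, 0.0]
wrist_force: [0.1, 0.1, 0.2]
finger_gap: 0.0619
```

```bash
python3 -c "
from h import *
go(.613,.0585,.1985,150)
shot('scene','s23',(235,60,385,210),5)"
```

```text
tcp [0.6129 0.0585 0.278 ] jaw 149.3 tilt 0.03 j6 -2.70 t 56.4 gap 61.9 F [0.1 0.1 0.2] | d cm [-0.   -0.01  7.95] roll -0.7
```

View pics/s23.png

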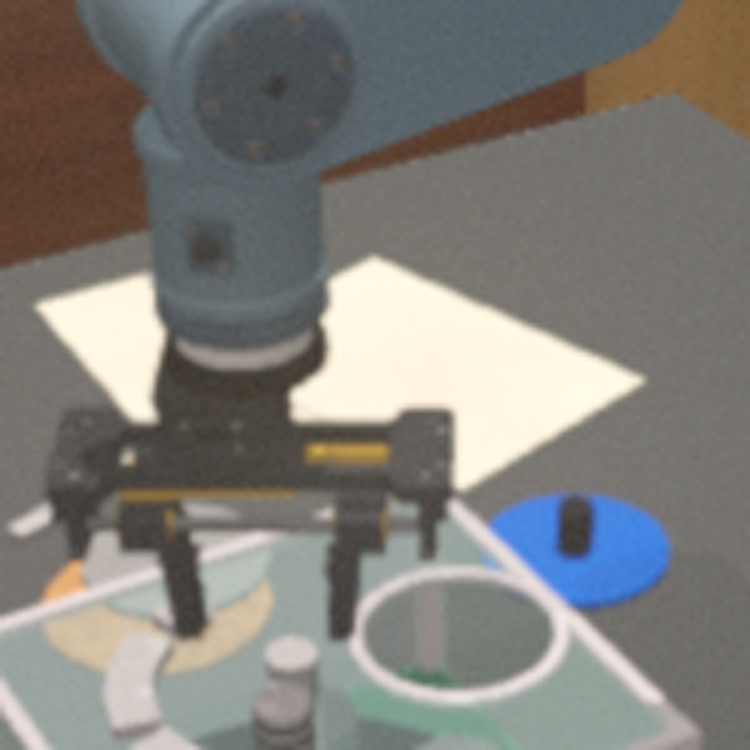

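>>> play_rows:
  steps:
    - [0,0,2,-0.7,0.7]
    - [0,0,2,0,0.7]
    - [0,0,2,0,0.7]
    - [0,0,1.2,0,0.7]
    - [0,0,0.7,0,0.7]
    - [0,0,0,0,0.7]
    - [0,0,0,0,0.7]

```text
clock: 57.15
tcp_pos: [0.6136, 0.0584, 0.2]
tcp_rot: [0.0, -0.502, 0.865, -0.0]
wrist_force: [-0.5, -0.4, 0.7]
finger_gap: 0.062
```

>>> play_rows:
  steps:
    - [0,0,0,0,0]
    - [0,0,0,0,0]
    - [0,0,0,0,0]
    - [0,0,0,0,0]
    - [0,0,0,0,0]
    - [0,0,0,0,0]
    - [0,0,0,0,0]
  squeeze: 40

```text
clock: 57.85
tcp_pos: [0.6126, 0.0592, 0.1995]
tcp_rot: [-0.0, -0.502, 0.865, 0.001]
wrist_force: [-3.9, 3.3, 4.3]
finger_gap: 0.0288
```

>>> play_rows:
  steps:
    - [0,0,-0.4,0,0]
    - [0,0,-0.4,0,0]
    - [0,0,-0.4,0,0]
    - [0,0,-0.2,0,0]
    - [0,0,0,0,0]
    - [0,0,0,0,0]

```text
clock: 58.45
tcp_pos: [0.6129, 0.0588, 0.2128]
tcp_rot: [-0.0, -0.502, 0.865, 0.0]
wrist_force: [1.2, 4.7, -7.2]
finger_gap: 0.0287
```

>>> play_rows:
  steps:
    - [-0.1,0,0,0,0]
    - [0,-0.3,0,2,0]
    - [0.02,-0.63,0,4,0]
    - [0.02,-0.63,0,4,0]
    - [0.02,-0.63,0,4,0]
    - [0.02,-0.63,0,4,0]
    - [0.02,-0.63,0,4,0]
    - [0.02,-0.63,0,4,0]
    - [0,0,0,0,0]

```text
clock: 59.35
tcp_pos: [0.6427, 0.0304, 0.2122]
tcp_rot: [-0.002, -0.293, 0.956, -0.0]
wrist_force: [-3.3, -2.0, -7.8]
finger_gap: 0.0288
```

>>> play_rows:
  steps:
    - [0.02,-0.63,0,4,0]
    - [0.02,-0.63,0,4,0]
    - [0.02,-0.63,0,4,0]
    - [0.02,-0.63,0,4,0]
    - [0.02,-0.63,0,4,0]
    - [0.02,-0.63,0,4,0]
    - [0.02,-0.63,0,4,0]
    - [0.02,-0.63,0,4,0]
    - [0,0,0,0,0]

```text
clock: 60.25
tcp_pos: [0.6571, -0.0165, 0.2119]
tcp_rot: [-0.003, -0.019, 1.0, -0.0]
wrist_force: [-6.4, -2.7, -8.3]
finger_gap: 0.0289
```

```bash
python3 - <<'E'
from h import *
go(.611,-.099,.1985,30)
p=arm.sense()['tcp_pos'][:2]-[.5681,-.02];print(np.degrees(np.arctan2(p[1],p[0])),np.hypot(*p))
E
```

```text
tcp [ 0.6571 -0.0165  0.2119] jaw 92.2 tilt 0.32 j6 -1.81 t 60.2 gap 28.9 F [-6.4 -2.7 -8.3] | d cm [ 4.92 -8.07  1.37] roll 62.2
2.2788515696696074 0.089109807469319
```

>>> play_rows:
  steps:
    - [0.15,-0.63,0,4,0]
    - [0.05,-0.63,0,4,0]
    - [0.02,-0.63,0,4,0]
    - [0.02,-0.63,0,4,0]
    - [0.02,-0.63,0,4,0]
    - [0.02,-0.63,0,4,0]
    - [0.02,-0.63,0,4,0]
    - [0.02,-0.63,0,4,0]
    - [0,0,0,0,0]

```text
clock: 61.15
tcp_pos: [0.6447, -0.0644, 0.2125]
tcp_rot: [-0.001, 0.257, 0.967, -0.001]
wrist_force: [-3.1, 0.9, -7.4]
finger_gap: 0.0289
```

>>> play_rows:
  steps:
    - [0.02,-0.63,0,4,0]
    - [0.02,-0.63,0,4,0]
    - [0.02,-0.63,0,4,0]
    - [0.02,-0.63,0,4,0]
    - [0.02,-0.63,0,4,0]
    - [0.02,-0.63,0,4,0]
    - [0,0,0,0,0]
    - [0,0,0,0,0]

```text
clock: 61.95
tcp_pos: [0.6203, -0.0915, 0.2128]
tcp_rot: [-0.001, 0.451, 0.893, -0.0]
wrist_force: [-5.8, 0.8, -8.0]
finger_gap: 0.029
```

```bash
python3 - <<'E'
from h import *
go(.611,-.099,.1985,30)
p=arm.sense()['tcp_pos'][:2]-[.5681,-.02];print(np.degrees(np.arctan2(p[1],p[0])),np.hypot(*p))
E
```

```text
tcp [ 0.6203 -0.0915  0.2128] jaw 36.4 tilt 0.11 j6 -0.97 t 62.0 gap 29.0 F [-5.8  0.8 -8. ] | d cm [-0.06 -1.19  1.43] roll 6.4
-53.87062301963169 0.08850192127421289
```

>>> play_rows:
  steps:
    - [0.05,-0.6,0,4,0]
    - [0.02,-0.5,0,3,0]
    - [0,0,0,0,0]
    - [0,0,0,0,0]

```text
clock: 62.35
tcp_pos: [0.6113, -0.0973, 0.213]
tcp_rot: [-0.0, 0.504, 0.863, -0.0]
wrist_force: [-5.4, 0.5, -8.0]
finger_gap: 0.0292
```

>>> play_rows:
  steps:
    - [0,0,0.3,0,0]
    - [0,0,0.3,0,0]
    - [0,0,0.3,0,0]
    - [0,0,0.3,0,0]
    - [0,0,0.1,0,0]
    - [0,0,0,0,0]

```text
clock: 62.95
tcp_pos: [0.6115, -0.0972, 0.2004]
tcp_rot: [-0.0, 0.505, 0.863, -0.0]
wrist_force: [-5.4, 0.6, -5.8]
finger_gap: 0.0293
```

```bash
python3 - <<'E'
from h import *
go(.611,-.099,.1985,30)
p=arm.sense()['tcp_pos'][:2]-[.5681,-.02];print(np.degrees(np.arctan2(p[1],p[0])),np.hypot(*p))
E
```

```text
tcp [ 0.6115 -0.0972  0.2004] jaw 29.4 tilt 0.03 j6 -0.86 t 63.0 gap 29.3 F [-5.4  0.6 -5.8] | d cm [-0.13 -0.13  0.19] roll -0.6
-60.659678470592205 0.08857577069015546
```

>>> play_rows:
  steps:
    - [0,0,0.1,0,0]
    - [0,0,0,0,0.7]
    - [0,0,0,0,0.7]
    - [0,0,0,0,0.7]
    - [0,0,0,0,0.7]
    - [0,0,0,0,0.7]
    - [0,0,-2,0,0.7]
    - [0,0,-3,0,0.7]
    - [0,0,-3,0,0.7]
    - [0,0,0,0,0.7]

```text
clock: 63.95
tcp_pos: [0.6138, -0.0982, 0.2847]
tcp_rot: [0.004, 0.506, 0.863, 0.001]
wrist_force: [0.2, -0.3, 0.8]
finger_gap: 0.0617
```

>>> play_rows:
  steps:
    - [0,0,0,-8.5,0.7]
    - [0,0,0,-8.5,0.7]
    - [0,0,0,-8.5,0.7]
    - [0,0,0,-8.5,0.7]
    - [0,0,0,-8.5,0.7]
    - [0,0,0,-8.5,0.7]
    - [0,0,0,-8.5,0.7]
    - [0,0,0,0,0.7]

```text
clock: 64.75
tcp_pos: [0.6112, -0.0974, 0.2783]
tcp_rot: [-0.0, 0.01, 1.0, 0.0]
wrist_force: [0.1, 0.9, 0.5]
finger_gap: 0.0616
```

```bash
python3 - <<'E'
from h import *
a=np.array([395,337])/5+[340,130]
k=np.array([403,331])/5+[340,130]
print(p2w("top",[a],.010),p2w("top",[k],.046))
go(.48,-.37,.28,90)
E
```

```text
[[ 0.49406246 -0.36815442  0.01      ]] [[ 0.49262695 -0.36379433  0.046     ]]
tcp [ 0.6112 -0.0974  0.2783] jaw 88.8 tilt 0.05 j6 -1.90 t 64.8 gap 61.6 F [0.1 0.9 0.5] | d cm [ 12.56 -27.53  -0.17] roll -1.2
```

>>> play_rows:
  steps:
    - [1.2,-2.7,0,-1.2,0.7]
    - [1.2,-2.7,0,0,0.7]
    - [1.2,-2.7,0,0,0.7]
    - [1.2,-2.7,0,0,0.7]
    - [1.2,-2.7,0,0,0.7]
    - [1.2,-2.7,0,0,0.7]
    - [1.2,-2.7,0,0,0.7]
    - [1.2,-2.7,0,0,0.7]
    - [1.2,-2.7,0,0,0.7]
    - [1,-2.5,0,0,0.7]

```text
clock: 65.75
tcp_pos: [0.4918, -0.3662, 0.2787]
tcp_rot: [-0.0, 0.003, 1.0, 0.0]
wrist_force: [0.1, -0.0, -0.8]
finger_gap: 0.0618
```

>>> play_rows:
  steps:
    - [0,0,0,0,0.7]
    - [0,0,0,0,0.7]

```text
clock: 65.95
tcp_pos: [0.4923, -0.3651, 0.2786]
tcp_rot: [-0.0, 0.003, 1.0, 0.001]
wrist_force: [-0.9, 0.3, 0.3]
finger_gap: 0.0614
```

```bash
python3 -c "
from h import *
go(.493,-.366,.08,90)
shot('scene','s24',(215,60,385,210),4.5)
shot('top','t24',(265,110,385,230),5)"
```

```text
tcp [ 0.4923 -0.3651  0.2786] jaw 89.7 tilt 0.06 j6 -2.40 t 66.0 gap 61.4 F [-0.9  0.3  0.3] | d cm [-0.08 -0.11 19.86] roll -0.3
```

View pics/s24.png

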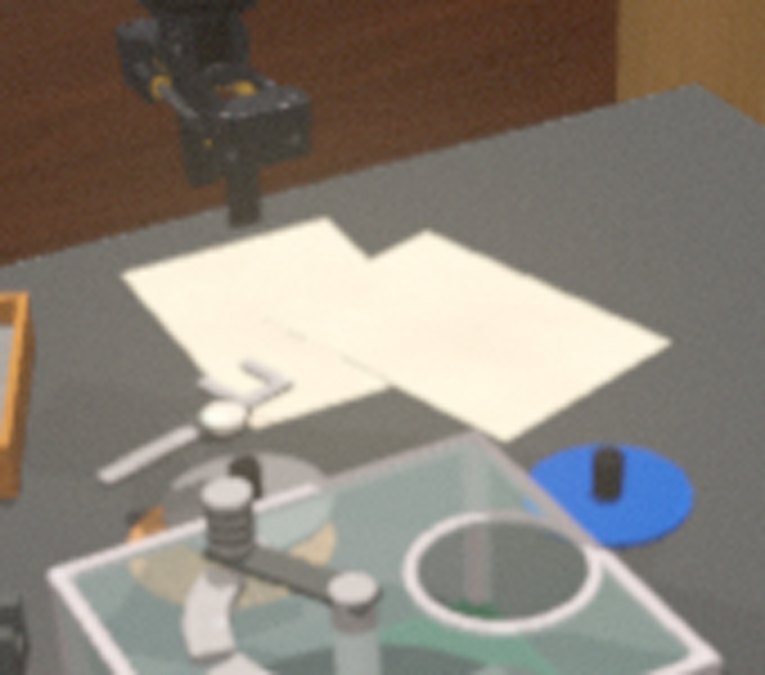

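View pics/t24.png

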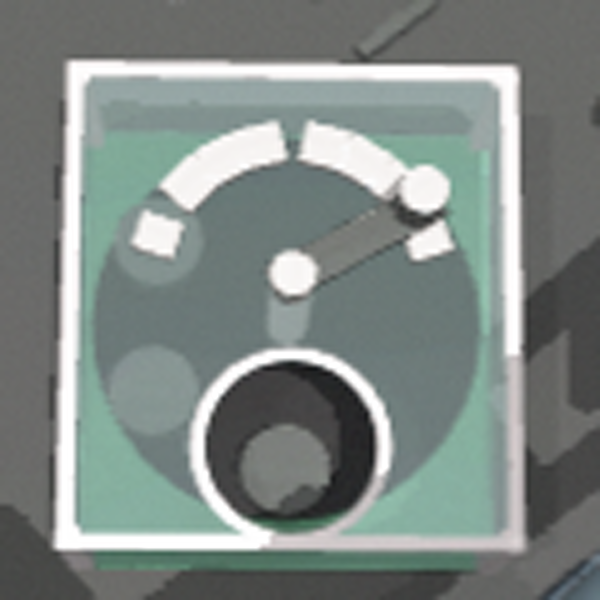

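The ring is back at its starting spot, (424,189) against (423,188) at the start, and the port and pedestals are empty. The cover's knob is at (245,475) in the scene crop. I'll pick it up.

>>> play_rows:
  steps:
    - [0,-0.1,3,0,0.7]
    - [0,0,3,0,0.7]
    - [0,0,3,0,0.7]
    - [0,0,3,0,0.7]
    - [0,0,3,0,0.7]
    - [0,0,2.5,0,0.7]
    - [0,0,1.5,0,0.7]
    - [0,0,0,0,0.7]
    - [0,0,0,0,0.7]

```text
clock: 66.95
tcp_pos: [0.4932, -0.3659, 0.09]
tcp_rot: [0.0, 0.0, 1.0, -0.0]
wrist_force: [0.0, -0.7, 0.6]
finger_gap: 0.0612
```

```bash
python3 -c "
from h import *
go(.493,-.366,.031,90)
shot('scene','s25',(215,60,385,210),4.5)"
```

```text
tcp [ 0.4932 -0.3659  0.09  ] jaw 90.0 tilt 0.04 j6 -2.40 t 67.0 gap 61.2 F [ 0.  -0.7  0.6] | d cm [ 0.03 -0.01  5.9 ] roll -0.0
```

View pics/s25.png

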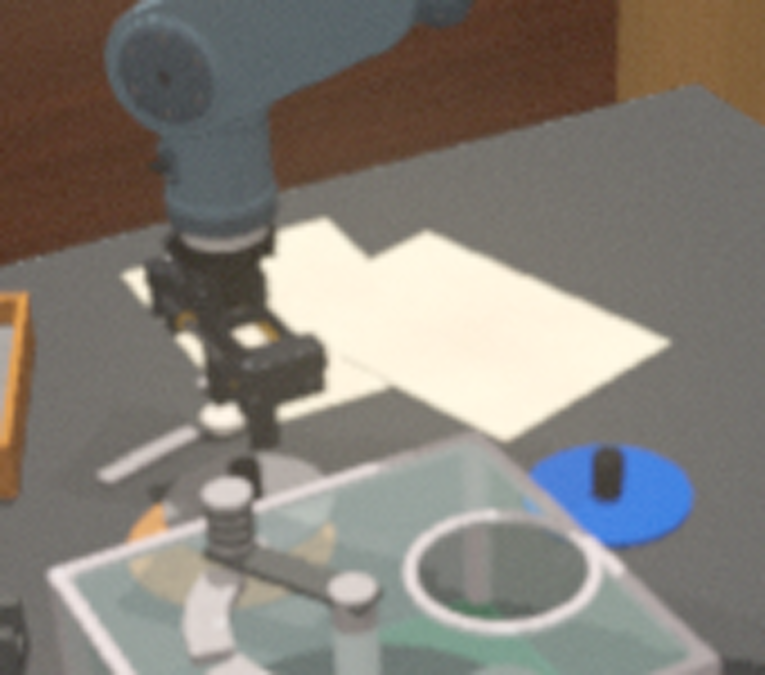

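>>> play_rows:
  steps:
    - [0,0,1.5,0,0.7]
    - [0,0,1.5,0,0.7]
    - [0,0,1.5,0,0.7]
    - [0,0,0.8,0,0.7]
    - [0,0,0.5,0,0.7]
    - [0,0,0,0,0.7]
    - [0,0,0,0,0.7]

```text
clock: 67.7
tcp_pos: [0.4928, -0.3662, 0.0314]
tcp_rot: [0.0, 0.001, 1.0, -0.0]
wrist_force: [0.1, 0.1, 0.4]
finger_gap: 0.0615
```

>>> play_rows:
  steps:
    - [0,0,0,0,0]
    - [0,0,0,0,0]
    - [0,0,0,0,0]
    - [0,0,0,0,0]
    - [0,0,0,0,0]
    - [0,0,0,0,0]
    - [0,0,0,0,0]
  squeeze: 40

```text
clock: 68.4
tcp_pos: [0.4926, -0.3656, 0.0314]
tcp_rot: [-0.0, 0.001, 1.0, 0.0]
wrist_force: [-0.7, 4.9, 4.5]
finger_gap: 0.0252
```

>>> play_rows:
  steps:
    - [0,0,0,0,0]
    - [0,0,-0.5,0,0]
    - [0,0,-1,0,0]
    - [0,0,-2,0,0]
    - [0,0,-2,0,0]
    - [0,0,-2,0,0]
    - [0,0,-2,0,0]
    - [0,0,0,0,0]
    - [0,0,0,0,0]

```text
clock: 69.3
tcp_pos: [0.4926, -0.3664, 0.1265]
tcp_rot: [0.0, 0.001, 1.0, -0.001]
wrist_force: [-0.0, 0.6, -3.1]
finger_gap: 0.0251
```

```bash
python3 -c "
from h import *
go(.458,-.0235,.28,90)
shot('scene','s26',(215,60,385,210),4.5)
shot('top','t26')"
```

```text
tcp [ 0.4926 -0.3664  0.1265] jaw 89.9 tilt 0.07 j6 -2.40 t 69.3 gap 25.1 F [-0.   0.6 -3.1] | d cm [  3.49  34.27 -15.39] roll -0.1
```

View pics/s26.png

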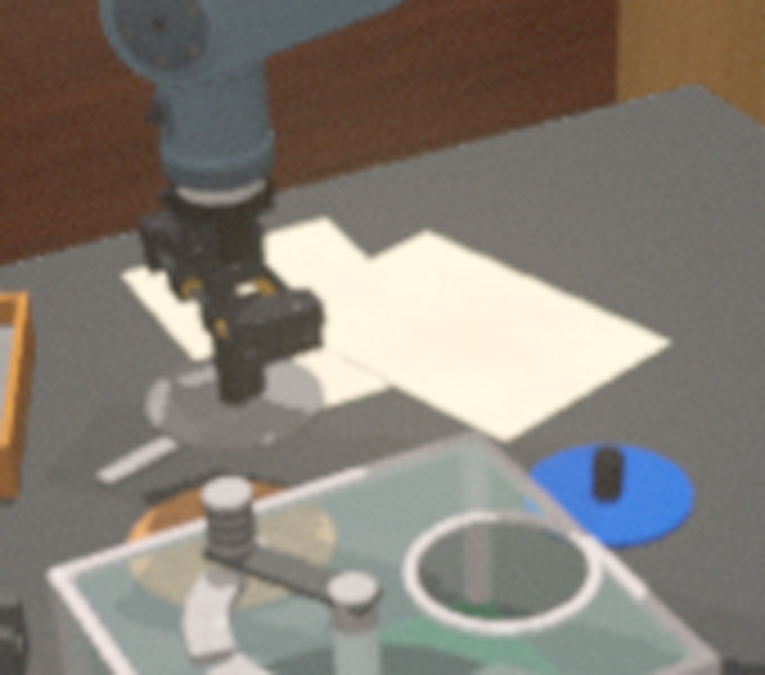

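The cover is held flat. I'll carry it back over the port.

>>> play_rows:
  steps:
    - [0,0,-3,0,0]
    - [0,0,-3,0,0]
    - [0,0,-3,0,0]
    - [0,0,-3,0,0]
    - [0,0,-3,0,0]
    - [0,0,0,0,0]

```text
clock: 70.0
tcp_pos: [0.4939, -0.3675, 0.2798]
tcp_rot: [0.002, 0.001, 1.0, -0.003]
wrist_force: [0.3, -0.2, -2.6]
finger_gap: 0.0248
```

>>> play_rows:
  steps:
    - [0.3,3.4,0,0,0]
    - [0.3,3.4,0,0,0]
    - [0.3,3.4,0,0,0]
    - [0.3,3.4,0,0,0]
    - [0.3,3.4,0,0,0]
    - [0.3,3.4,0,0,0]
    - [0.3,3.4,0,0,0]
    - [0.3,3.4,0,0,0]
    - [0.5,3.4,0,0,0]
    - [0.4,3.5,0,0,0]

```text
clock: 71.0
tcp_pos: [0.4586, -0.0235, 0.2734]
tcp_rot: [-0.002, 0.001, 1.0, 0.001]
wrist_force: [0.7, -0.3, -2.7]
finger_gap: 0.0257
```

>>> play_rows:
  steps:
    - [0,0,1,0,0]
    - [0,0,2,0,0]
    - [0,0,2,0,0]
    - [0,0,1,0,0]
    - [0,0,0,0,0]
    - [0,0,0,0,0]

```text
clock: 71.6
tcp_pos: [0.4599, -0.0254, 0.2159]
tcp_rot: [-0.0, 0.001, 1.0, 0.0]
wrist_force: [0.4, -0.8, -1.9]
finger_gap: 0.025
```

```bash
python3 -c "
from h import *
go(.4595,-.0232,.181,90)
shot('scene','s27',(265,80,415,230),5)
shot('top','t27',(265,110,385,230),5)"
```

```text
tcp [ 0.4599 -0.0254  0.2159] jaw 89.9 tilt 0.05 j6 -1.88 t 71.6 gap 25.0 F [ 0.4 -0.8 -1.9] | d cm [0.04 0.22 3.49] roll -0.1
```

View pics/s27.png

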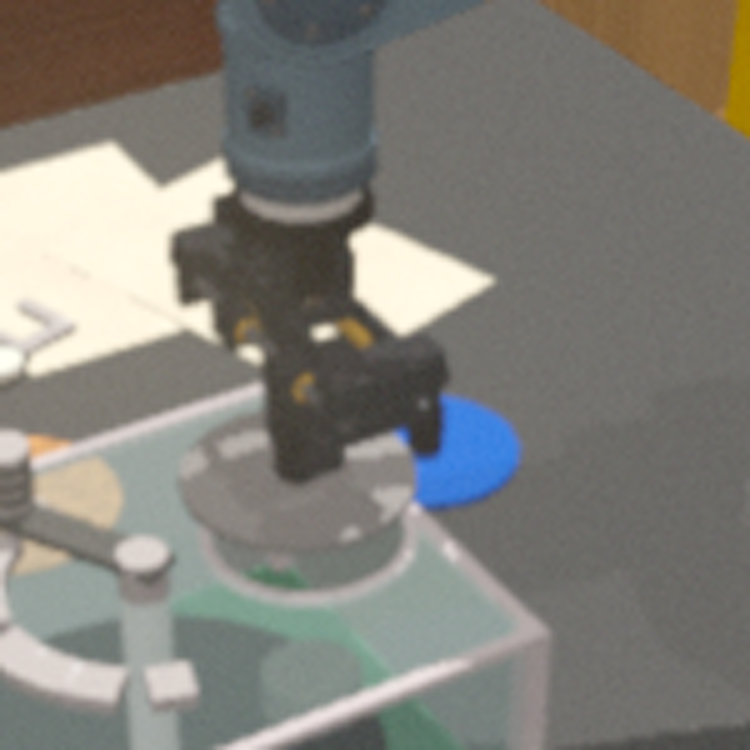

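View pics/t27.png

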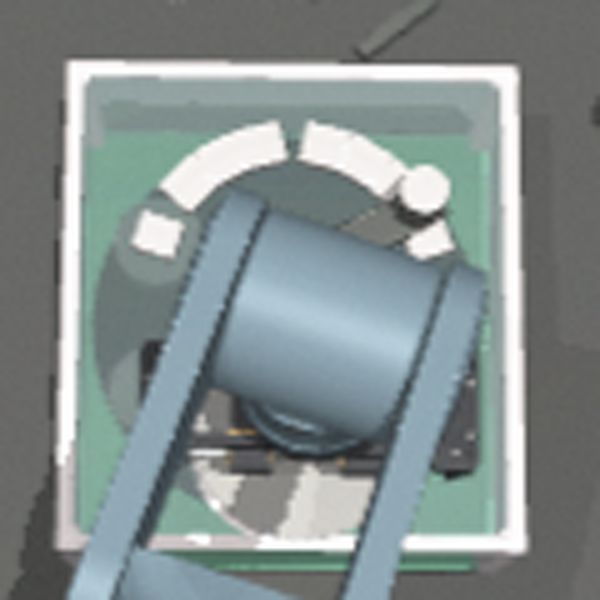

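>>> play_rows:
  steps:
    - [0,0.2,1,0,0]
    - [0,0,1,0,0]
    - [0,0,0.5,0,0]
    - [0,0,0.3,0,0]
    - [0,0,0,0,0]
    - [0,0,0,0,0]

```text
clock: 72.3
tcp_pos: [0.4601, -0.023, 0.1883]
tcp_rot: [0.0, 0.001, 1.0, -0.0]
wrist_force: [0.8, 0.5, -3.3]
finger_gap: 0.0247
```

>>> play_rows:
  steps:
    - [0,0,0.1,0,0]
    - [0,0,0.1,0,0]
    - [0,0,0,0,0]

```text
clock: 72.6
tcp_pos: [0.46, -0.023, 0.1862]
tcp_rot: [0.0, 0.001, 1.0, -0.0]
wrist_force: [0.6, 0.1, -1.8]
finger_gap: 0.0248
```

>>> play_rows:
  steps:
    - [0,0,0.1,0,0]
    - [0,0,0.1,0,0]
    - [0,0,0,0,0]

```text
clock: 72.9
tcp_pos: [0.4599, -0.023, 0.1841]
tcp_rot: [-0.0, 0.001, 1.0, 0.0]
wrist_force: [0.2, 0.1, -1.6]
finger_gap: 0.0249
```

>>> play_rows:
  steps:
    - [0,0,0.1,0,0]
    - [0,0,0,0,0]

```text
clock: 73.1
tcp_pos: [0.4601, -0.0231, 0.1834]
tcp_rot: [0.0, 0.001, 1.0, -0.0]
wrist_force: [-1.0, -0.3, -1.6]
finger_gap: 0.025
```

>>> play_rows:
  steps:
    - [0,0,0.1,0,0]
    - [0,0,0,0,0]

```text
clock: 73.3
tcp_pos: [0.4601, -0.0231, 0.1833]
tcp_rot: [0.0, 0.0, 1.0, -0.0]
wrist_force: [-5.4, 1.6, 8.6]
finger_gap: 0.0251
```

Contact, so I'll release, retreat and step aside for the final look.

>>> play_rows:
  steps:
    - [0,0,-0.1,0,0]
    - [0,0,0,0,0.5]
    - [0,0,0,0,0.6]
    - [0,0,0,0,0.6]
    - [0,0,0,0,0.6]
    - [0,0,0,0,0.6]
    - [0,0,-2,0,0.6]
    - [0,0,-3,0,0.6]
    - [0,0,-3,0,0.6]
    - [0,0,-3,0,0.6]

```text
clock: 74.3
tcp_pos: [0.4598, -0.023, 0.2943]
tcp_rot: [-0.0, 0.001, 1.0, 0.0]
wrist_force: [0.2, -0.6, 0.3]
finger_gap: 0.0526
```

>>> play_rows:
  steps:
    - [0,-3,0,0,0.6]
    - [0,-4,0,0,0.6]
    - [0,-4,0,0,0.6]
    - [0,-4,0,0,0.6]
    - [0,-4,0,0,0.6]
    - [0,-4,0,0,0.6]
    - [0,-4,0,0,0.6]
    - [0,-4,0,0,0.6]
    - [0,0,0,0,0.6]
    - [0,0,0,0,0.6]

```text
clock: 75.3
tcp_pos: [0.4593, -0.3334, 0.2926]
tcp_rot: [-0.0, 0.001, 1.0, 0.001]
wrist_force: [0.1, 0.1, -0.3]
finger_gap: 0.0528
```

```bash
python3 -c "
from h import *
shot('scene','s28')
shot('top','t28')
im=np.load('pics/last_top.npy');save(im,'t28c',(265,110,385,230),5)
im=np.load('pics/last_scene.npy');save(im,'s28c',(215,145,385,295),4)
for n,b,o in (('scene',(255,160,278,190),'scene0'),('top',(338,140,362,160),'top0')):
  A=cv2.imread(f'pics/{o}.png');B=np.load(f'pics/last_{n}.npy')
  T=A[b[1]:b[3],b[0]:b[2]];S=B[b[1]-6:b[3]+6,b[0]-6:b[2]+6]
  r=cv2.matchTemplate(S,T,cv2.TM_CCOEFF_NORMED);print(n,cv2.minMaxLoc(r)[1],np.array(cv2.minMaxLoc(r)[3])-6)
"
```

```text
scene 0.9791902899742126 [0 0]
top 0.96079021692276 [0 0]
```

View pics/s28.png

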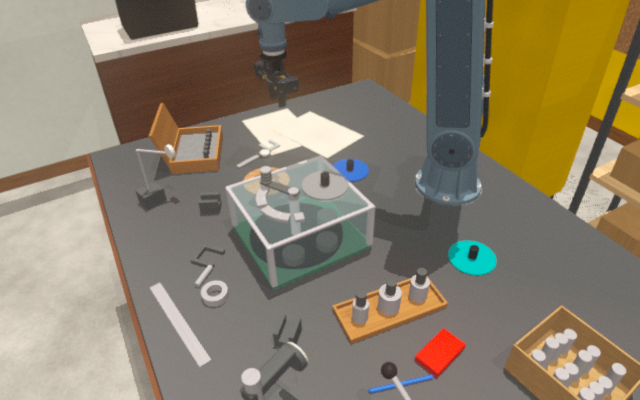

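View pics/t28.png

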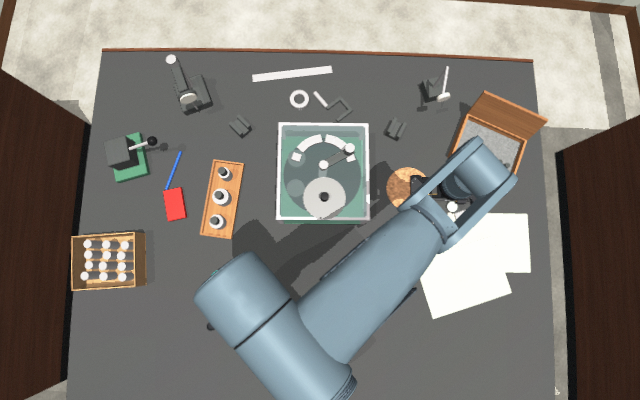

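View pics/t28c.png

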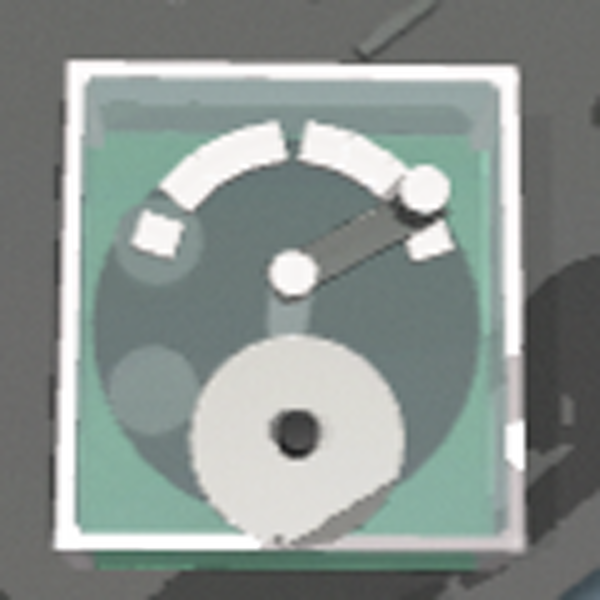

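View pics/s28c.png

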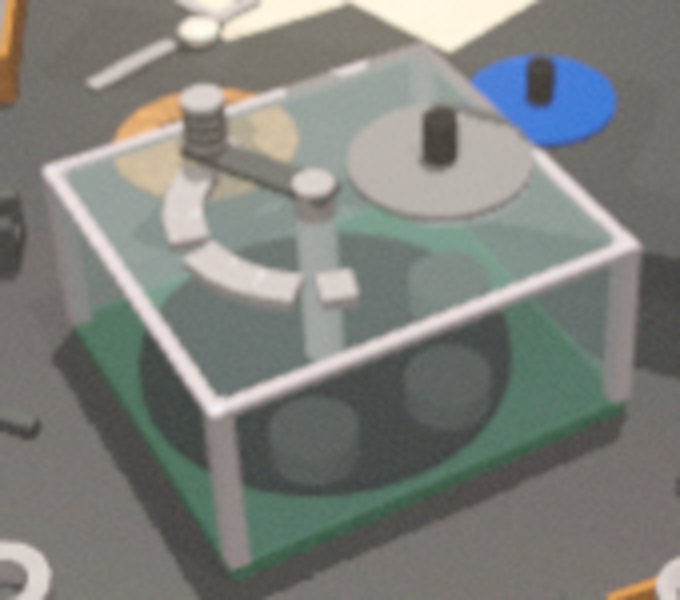

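```bash
python3 - <<'E'
from h import *
f=lambda p:np.array(p)/5+[265,110]
print("knob",p2w("top",[f((297,432))],.198),"disc",p2w("top",[f((297.5,441))],.162))
# rim at px from t24 crop
print("rim",p2w("top",[f((290,444))],.157))
print(p2w("scene",[np.array([441,113])/4+[215,145]],.198),"vs init",p2w("scene",[np.array([449,107])/4+[215,145]],.198))
go(.46,-.02,.19,90)
a=cv2.imread('pics/t24.png');b=cv2.imread('pics/t28c.png')
cv2.imwrite('pics/blend.png',cv2.addWeighted(a,.5,b,.5,0)[300:600,150:450])
E
```

```text
knob [[ 0.46137689 -0.02572068  0.198     ]] disc [[ 0.46136931 -0.02724432  0.162     ]]
rim [[ 0.46013912 -0.02273069  0.157     ]]
[[ 0.46432729 -0.02342429  0.198     ]] vs init [[ 0.45594133 -0.0268426   0.198     ]]
tcp [ 0.4597 -0.332   0.293 ] jaw 90.0 tilt 0.05 j6 -2.41 t 75.4 gap 53.0 F [ 0.   0.5 -1.1] | d cm [-2.000e-02  3.119e+01  1.033e+01] roll -0.0
```

View pics/blend.png

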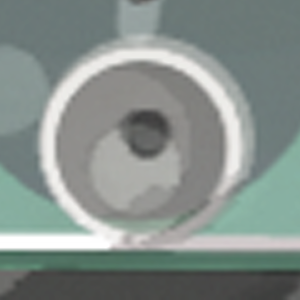

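The cover lies flat about 3–4 mm off the port centre, with 12 mm of overlap available. The ring matches its starting pixels exactly in both cameras, and all three gauges stand in the tray. I'll hand the job in.

```bash
python3 -c "
from station import arm
print(arm.finish_job())"
```

```text
the job is handed in; nothing more can be done
None
```

The job was handed in at about 75 s of the 210 s allowed, and no verdict was reported. All three gauges are upright in the tray, the turntable is back in its starting notch, and the cover lies flat over the port.

- **What I did:** I laid the cover on the cork mat. I then lifted the slim, thick and middle-sized gauges out through the port, indexing the ring between them, and stood each in the tray. Last, I swung the turntable back and put the cover on the port. While the arm was away, the cover was knocked about 5 cm across the mat; I found it again and picked it up from there.
- **Gauges:** they stand apart and upright in the tray in both pictures, at (223,173), (220,196) and (216,221) in the top one.
- **Ring:** it matches its starting picture with zero pixel shift in both cameras, so I take it to be down in the notch.
- **Cover:** it lies flat about 3–5 mm off the port centre by the top camera. Its 12 mm of overlap still closes the port.
- **Bench:** the other things look unmoved by eye in the final pictures.
- **Disagreements:** the scene camera disagreed with the top one by up to about 9 mm on some points at the port. The turntable centre found by swinging the ring was about 4 mm off the one from the chamber corners. I relied on the top camera and on contact instead.

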